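Dress the banquet centrepiece with stones and candles

TASK

Dress the centrepiece on the dinner table: with the scoop, move all the polished stones from the pale wooden tub into the dark wooden tray, then lay the scoop back on its slate slab. Stand every tall candle on the brass-edged plank and every short candle on the white-edged plank. Do not take stones from the tub with the fingers, and leave the jars and the tumbler alone.

Things in the scene. Friction and masses are not known exactly. Their poses are not given: they have to be found in the camera images.
- scoop: steel scoop, raised wooden handle, 160 g. Origin: centre of the blade's underside; x points to the open lip. Blade 90 (x) x 86 mm (y), floor 2 mm thick, lip at x = +45 mm, side walls 30 mm high along the rear 52 mm only, back wall 42 mm high at x = -45 mm. Handle: level bar along x from -135 to -25 mm, 22 mm wide (y), 28 mm tall, middle at x = -80, z = 88 mm; grip it across from above
- rest: dark slate slab, 120 x 110 x 5 mm, fixed, on which the scoop lies at the start. Origin: centre of its underside
- tub: pale wooden tub without a lid, holding the stones, fixed. Outside 257 (x) x 110 (y) x 45 mm (z); walls 6 mm, floor 6 mm thick, so inside 245 x 98 mm. Origin: centre of its underside; at the start the stones lie in the half at its +x end and the -x end is empty
- tray: dark wooden stone tray of the centrepiece, fixed. Outside 170 (x) x 130 (y) x 35 mm; walls 6 mm, floor 6 mm thick, so inside 158 x 118 mm. Origin: centre of its underside. The two planks lie on either side of it
- plank_tall: low dark wooden plank edged with brass, 180 (x) x 90 (y) x 5 mm, fixed: the row for the tall candles. Origin: centre of its underside; the row runs along x
- plank_short: low dark wooden plank edged with white, 180 (x) x 90 (y) x 5 mm, fixed: the row for the short candles. Origin: centre of its underside; the row runs along x
- stone0: polished green stone, a rounded disc 36 mm across and 24 mm thick, 42 g, slippery. Origin: its middle. May be absent
- stone1: polished pale stone, a rounded disc 36 mm across and 24 mm thick, 42 g, slippery. Origin: its middle. May be absent
- stone2: polished green stone, a rounded disc 36 mm across and 24 mm thick, 42 g, slippery. Origin: its middle. May be absent
- stone3: polished pale stone, a rounded disc 36 mm across and 24 mm thick, 42 g, slippery. Origin: its middle. May be absent
- stone4: polished green stone, a rounded disc 36 mm across and 24 mm thick, 42 g, slippery. Origin: its middle. May be absent
- stone5: polished pale stone, a rounded disc 36 mm across and 24 mm thick, 42 g, slippery. Origin: its middle. May be absent
- tall0: tall cream pillar candle, upright, 60 mm across, 75 mm tall. Origin: centre of its underside
- tall1: tall cream pillar candle, upright, 60 mm across, 75 mm tall. Origin: centre of its underside
- short0: short cream pillar candle, upright, 60 mm across, 55 mm tall. Origin: centre of its underside
- short1: short cream pillar candle, upright, 60 mm across, 55 mm tall. Origin: centre of its underside
- jar: bystander: amber jar with a black cap, 58 mm across, 75 mm tall. Origin: centre of its underside
- jar2: bystander: small amber jar with a black cap, 50 mm across, 65 mm tall. Origin: centre of its underside
- tumbler: bystander: clear tumbler, 72 mm across, 90 mm tall. Origin: centre of its underside

How it is judged:
By the outcome, as a careful person would: the job done as asked, in the order asked, and still so for the second after the job is handed in, with the robot touching nothing.
Of stone0, stone1, stone2, stone3, stone4, stone5 only 4 to 6 are there at a start; the rules pass over those that are not, and their reading is None.
At some moment in a run one of short0, short1, scoop may be knocked a few centimetres aside while the robot is not near it.
It also fails if it takes over 210 s, if anything falls off the work surface, if the arm or the gripper's body presses on something with over 40 N, if the wrist force passes 120 N, or if a joint passes its speed limit or range.

ROBOT

A 6-joint arm with a two-finger parallel gripper is mounted at the origin on the work surface. World frame = base frame: x ahead of the robot, y to its left, z up, the work surface at z = 0. Lengths are in m, angles in rad, forces in N, time in s.
With the tool pointing down it reaches from about 0.375 to 0.9 m from the base axis. Payload 3.1 kg.
Tool frame: the origin (TCP) lies at the very end of the fingers, on their centre line; the grasp point (between the pads) lies 19 mm behind it; z points along the fingers, y is the line along which they close (so a half turn about z gives the same grasp; the last joint's range is limited). The gripper opens to 85 mm and grips with 20 to 120 N. Pads are 22 mm wide; open, the fingers measure 114 mm over their backs; the gripper's body (76 mm by 85 mm) begins 54 mm behind the grasp point. The pads swing forward as they close: fully open they stand 13 mm farther back than shut.
Start: joints at [-1.337, 0.527, 1.433, -0, 1.181, -0.178], TCP at [0.25, -0.573, 0.231] pointing down, gripper open.
Joint ranges: [-3.08, 3.08], [-0.75, 2.2], [0.22, 2.44], [-1.43, 4.57], [0, 2.65], [-2.85, 2.85]. Speed limits (rad/s): [2.79, 2.79, 3.14, 3.14, 3.14, 3.14].

INTERFACE

Orientations are given as a unit quaternion [x, y, z, w].
In Python, from station import telemetry, snapshot, ticket gives the robot as it stands.
- The arm moves only by the tool move_arm, never from a script. Its argument "commands" is text: rows parted by semicolons, each of 7 numbers parted by spaces: the shift along the tool's x, y, z in mm, then the turn, a rotation vector about the tool's x, y, z in degrees, then the opening, from -1 (shut) to 1 (fully open). A call has exactly 5 rows; each row is the pose to reach, as a shift and turn from the pose commanded when the call began, along the tool's axes at that moment; what a row does not reach only later rows make up. A row lasts 1/8 s, in which the tool goes at most 62.5 mm and 10.7 degrees, less where a joint would pass 70% of its speed; a pose out of reach is approached as far as the arm can. A call with a gripper value outside its range is refused whole. The fingers move at their own pace and stop on an object; "grip_force" is the grip in N (left out, the last holds). Time passes only in rows, so rows that repeat a pose let the fingers close, or fill a call up. It gives the time, the measured TCP pose, the force, the opening and the grip force at its end, in the units of the state.
- telemetry.sense(): the state, without advancing time (a new reading comes with each control period).
- snapshot(name): name is "side" or "top"; returns a dict with "image" (480x640x3 uint8, red, green, blue), "fx", "fy", "cx", "cy" (pixels), "k1" (the pictures are not rectified: a ray, as slopes to the right and down, at radius r is drawn at 1 + k1 r^2 times it, then the intrinsics apply), "pose" (4x4, takes a point from camera to world coordinates). Camera axes: x right, y down, z forward; pixel columns grow to the right and rows downward; lengths in m; the calibration is good to about 2 mm. A picture is of the moment at which its call begins. There is no depth.
- ticket.sign_off(): hands the job in; it is judged then, once.
The state is a dict: "t": time; "q": joint angles; "qd": joint speeds; "tau": joint torques, N m; "tcp_pos": TCP position; "tool_rot": TCP orientation; "force": force on the tool from outside, world axes, zero at the start; "ft_torque": the same for the moment, N m; "finger_gap": opening from 0.0 (shut) to 1.0 (fully open); "gripper_force": force on a finger pad.
Only numpy, scipy, OpenCV 4.12 (cv2) and the standard library are available. Lean on these libraries where they do the work, as an engineer would, in place of code of your own. Each camera call takes 0.05 s, during which the arm holds its last target. There are 200 camera calls.

## Working session

There is one attempt and no reset: what is moved stays moved. The work goes in short steps, Python scripts to look and compute and a tool call to move; the robot and the scene stay as the last step left them, time stands still between calls to the robot, and variables do not carry over. Pictures are saved under pics/ and viewed, at most 14 in all, crops included, and the job is handed in when it is done.

Besides the shell and the picture viewer there is one more tool, called after ">>>" in YAML: its name, and indented under it one key for each argument. move_arm: Moves the arm, as the interface text tells. Its arguments: {"type":"object","properties":{"commands":{"type":"string"},"grip_force":{"type":"number"}},"required":["commands"]}

```bash
ls; mkdir -p pics; cat > h.py <<'E'
import numpy as np, cv2
from station import telemetry, snapshot, ticket
def shot(name,fn):
    s=snapshot(name); np.savez(f'pics/{fn}.npz',**s); cv2.imwrite(f'pics/{fn}.png',s['image'][:,:,::-1]); return s
def load(fn): return dict(np.load(f'pics/{fn}.npz'))
def ray(s,u,v):
    xd=np.array([(u-s['cx'])/s['fx'],(v-s['cy'])/s['fy']]); x=xd.copy()
    for _ in range(30): x=xd/(1+s['k1']*(x@x))
    P=s['pose']; return P[:3,3],P[:3,:3]@np.array([x[0],x[1],1])
def at(s,u,v,z=0):
    o,d=ray(s,u,v); return o+d*(z-o[2])/d[2]
def proj(s,p):
    P=s['pose']; c=P[:3,:3].T@(np.array(p)-P[:3,3]); x=c[:2]/c[2]; x=x*(1+s['k1']*(x@x))
    return np.array([x[0]*s['fx']+s['cx'],x[1]*s['fy']+s['cy']])
E
python3 - <<'E'
from h import *
for n in('top','side'):
    s=shot(n,n+'0'); print(n,s['pose'].round(3).tolist(),s['fx'],s['cx'],s['cy'],s['k1'])
s=telemetry.sense();print(s)
E
```

```text
pics
top [[-0.015, -0.991, 0.135, 0.394], [-1.0, 0.015, -0.005, 0.016], [0.003, -0.136, -0.991, 0.995], [0.0, 0.0, 0.0, 1.0]] 435.1641607923377 316.1465174389797 234.65655373903635 -0.09050586784153908
side [[-0.871, -0.364, 0.33, 0.238], [-0.491, 0.654, -0.576, 0.511], [-0.006, -0.664, -0.748, 0.708], [0.0, 0.0, 0.0, 1.0]] 449.71135036719704 314.62617580891026 243.6462317014944 0.018028330158367162
{'t': 0.1, 'q': array([-1.33747776e+00,  5.28374941e-01,  1.43379365e+00, -2.79818333e-05,
        1.18141090e+00, -1.78524018e-01]), 'qd': array([ 0.00107636, -0.00127148, -0.00413894, -0.00095496,  0.00032406,
        0.00043628]), 'tau': array([-5.61433353e-04, -4.43304992e+01, -1.78586340e+01, -2.60135857e-04,
        3.84954576e-03, -4.81137850e-07]), 'tcp_pos': array([ 0.25003812, -0.57208752,  0.23042422]), 'tool_rot': array([ 9.78871453e-01,  2.04474184e-01, -4.01468968e-05, -9.92687220e-04]), 'force': array([ 0.44464209,  0.57763535, -0.06973565]), 'ft_torque': array([ 0.04379828,  0.01452335, -0.00865384]), 'gripper_force': 0.0, 'finger_gap': 1.001012673475028}
```

View pics/top0.png

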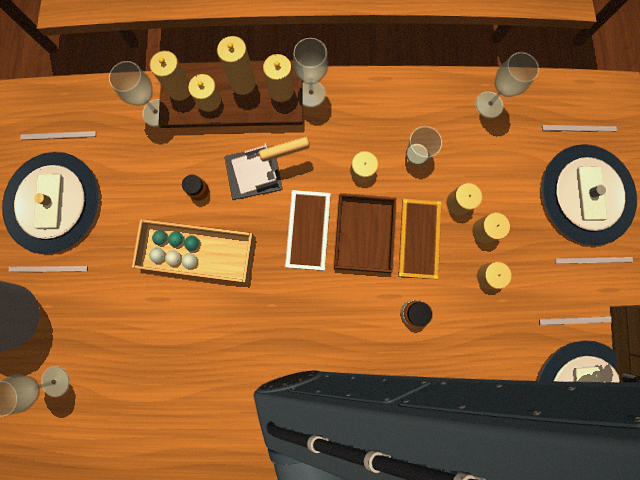

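View pics/side0.png

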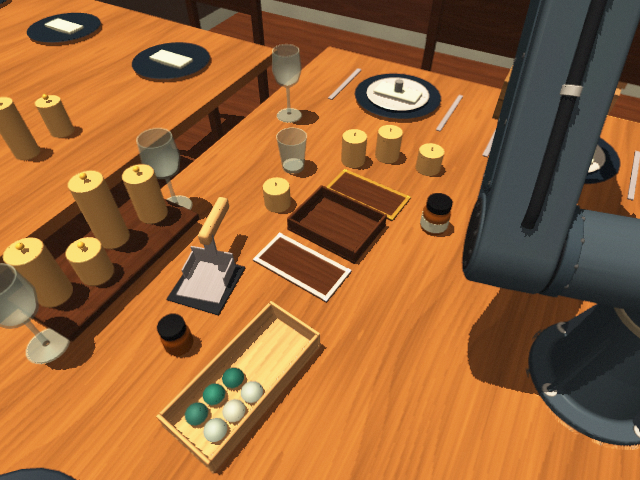

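Top view: tub spans (135-253, 221-285) with 6 stones at its left end. The scoop is at (253,172) with its handle toward (300,147), the planks at (308,230) white and (420,238) brass, and the tray at (365,234). Candles are at (364,166), (468,198), (496,227) and (497,276).

```bash
python3 - <<'E'
from h import *
a=load('top0')['image'][130:340,125:325,::-1]; cv2.imwrite('pics/c1.png',cv2.resize(a,None,fx=2.85,fy=2.85,interpolation=cv2.INTER_CUBIC))
a=load('top0')['image'][120:340,280:520,::-1]; cv2.imwrite('pics/c2.png',cv2.resize(a,None,fx=2.7,fy=2.7,interpolation=cv2.INTER_CUBIC))
t,s=load('top0'),load('side0')
def tri(p,q):
    o,d=ray(t,*p);o2,e=ray(s,*q)
    k=np.linalg.lstsq(np.c_[d,-e],o2-o,rcond=None)[0]; A=o+k[0]*d;B=o2+k[1]*e
    return ((A+B)/2).round(4),round(np.linalg.norm(A-B),4)
for p,q in (((364,161),(276,185)),((467,193),(355,136)),((496,222),(390,131)),((498,270),(431,150))): print(tri(p,q))
E
```

```text
(array([ 0.6856, -0.0991,  0.0564]), np.float64(0.003))
(array([ 0.6043, -0.3216,  0.0752]), np.float64(0.0053))
(array([ 0.5398, -0.3827,  0.0736]), np.float64(0.0046))
(array([ 0.4353, -0.39  ,  0.0504]), np.float64(0.0064))
```

View pics/c1.png

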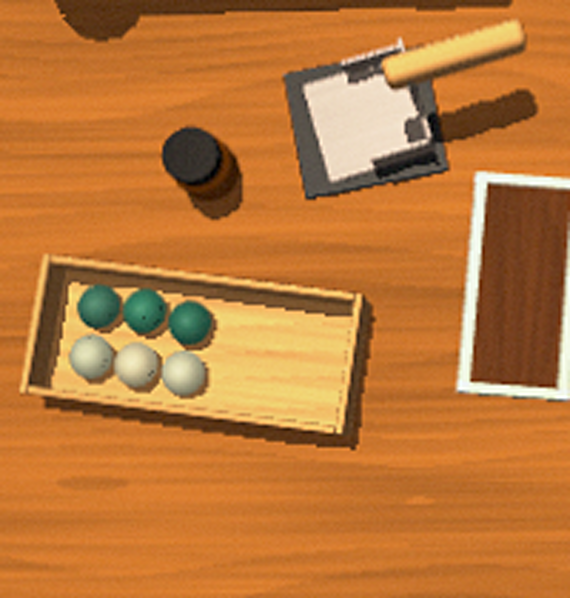

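View pics/c2.png

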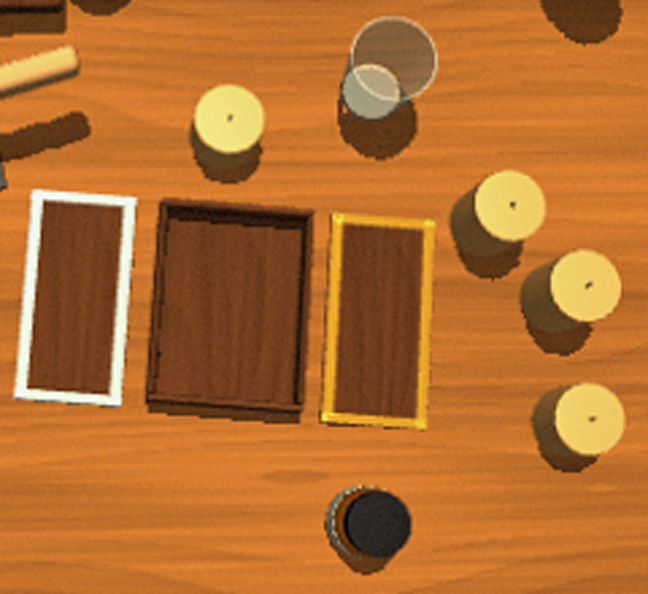

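Crops: tub rim corners in c1 at (42,256), (365,295), (340,433), (22,392); lip corners of the blade at (303,85) and (330,183); handle from (392,70) to (520,37). In c2 candle tops are centred at (230,119), (510,206), (586,286), (590,418).

```bash
cat > g.py <<'E'
from h import *
from scipy.optimize import least_squares
def fit(obs,g):  # obs: (snap,u,v,local pt)
    def f(p):
        c,s_=np.cos(p[2]),np.sin(p[2]); r=[]
        for s,u,v,l in obs: r+=list(proj(s,[p[0]+c*l[0]-s_*l[1],p[1]+s_*l[0]+c*l[1],l[2]])-[u,v])
        return np.array(r)
    R=least_squares(f,g,loss='soft_l1'); return R.x,f(R.x)
def rect(a,b,z): return [(a/2,b/2,z),(-a/2,b/2,z),(-a/2,-b/2,z),(a/2,-b/2,z)]
E
cat > f1.py <<'E'
from g import *
t,s=load('top0'),load('side0')
c1=lambda u,v:(125+u/2.85,130+v/2.85); c2=lambda u,v:(280+u/2.7,120+v/2.7)
def show(n,o,g):
    p,r=fit(o,g); print(n,p[:2].round(4),'yaw',round(np.degrees(p[2]),1),'res',r.round(1).reshape(-1,2).tolist())
# tub +x = world +y (image left). local (+,+) : +y local = world -x = image bottom
L=rect(.257,.110,.045)
P=[c1(22,392),c1(340,433),c1(365,295),c1(42,256)]
show('tub',[(t,*p,l) for p,l in zip(P,L)]+[(s,*p,l) for p,l in zip([(212,468),(320,345),(272,306),(160,415)],L)],[.5,.25,1.57])
# tray/planks: +x = world +x (image up), +y = image left
for n,a,b,z,P,Q in (('tray',.17,.13,.035,[c2(160,199),c2(148,404),c2(302,412),c2(312,210)],[(288,219),(352,258),(385,226),(325,190)]),
  ('short',.18,.09,.005,[c2(33,190),c2(15,398),c2(120,406),c2(136,199)],[(254,262),(326,298),(351,271),(282,235)]),
  ('tall',.18,.09,.005,[c2(331,212),c2(320,422),c2(426,429),c2(435,219)],[(328,186),(399,217),(410,202),(343,170)])):
    L=rect(a,b,z); show(n,[(t,*p,l) for p,l in zip(P,L)]+[(s,*p,l) for p,l in zip(Q,L)],[.55,-.1,0])
show('scoop',[(t,*c1(303,85),(.045,-.043,.007)),(t,*c1(330,183),(.045,.043,.007)),(t,*c1(520,37),(-.135,0,.107)),(t,*c1(390,71),(-.025,0,.107)),(s,169,285,(.045,-.043,.007)),(s,208,305,(.045,.043,.007))],[.67,.13,1.7])
def tri(p,q):
    o,d=ray(t,*p);o2,e=ray(s,*q)
    k=np.linalg.lstsq(np.c_[d,-e],o2-o,rcond=None)[0]; A=o+k[0]*d;B=o2+k[1]*e
    return ((A+B)/2).round(4),round(np.linalg.norm(A-B),4)
for p,q,z in ((c2(230,119),(276,185),.055),(c2(510,206),(355,136),.075),(c2(586,286),(390,131),.075),(c2(590,418),(431,150),.055)): print(tri(p,q),at(t,*p,z).round(4))
print('jars',at(t,417,314,.075),at(t,*c1(193,156),.065),'tumbler bot',at(t,*c2(372,92),.005))
for p in((98,306),(145,311),(190,323),(92,357),(138,365),(184,373)): print(at(t,*c1(*p),.018).round(3))
E
python3 f1.py
```

```text
tub [0.492  0.2882] yaw 82.3 res [[-1.9, 0.7], [0.4, 1.0], [-1.5, -0.3], [-0.6, -0.2], [-0.6, -2.3], [2.9, -11.8], [1.0, -5.7], [-1.4, 2.1]]
tray [ 0.5273 -0.0962] yaw -6.2 res [[-0.9, -0.4], [-3.0, -1.3], [-1.4, 1.1], [0.0, 0.8], [-0.2, -0.2], [4.4, -3.6], [4.1, -9.9], [-1.9, -4.6]]
short [0.541  0.0302] yaw -5.6 res [[-0.5, -0.3], [-0.9, -0.3], [-0.4, 0.0], [-0.2, -0.5], [0.1, -2.8], [1.7, 3.3], [2.0, -0.7], [-0.7, -2.5]]
tall [ 0.5173 -0.2292] yaw -5.0 res [[-0.0, 0.2], [0.5, -0.4], [0.2, -0.3], [-0.5, 0.5], [-2.7, 2.8], [-5.2, 2.5], [2.2, -5.7], [2.5, -1.5]]
scoop [0.6847 0.1562] yaw 101.6 res [[-0.2, -3.0], [-2.9, -2.8], [1.3, 0.3], [-3.7, -0.8], [6.2, 7.8], [8.3, -0.8]]
(array([ 0.6821, -0.1002,  0.0561]), np.float64(0.0043)) [ 0.6803 -0.1012  0.055 ]
(array([ 0.6012, -0.3246,  0.0736]), np.float64(0.0029)) [ 0.5995 -0.3246  0.075 ]
(array([ 0.5351, -0.3827,  0.0745]), np.float64(0.0042)) [ 0.533  -0.3831  0.075 ]
(array([ 0.4295, -0.3877,  0.0534]), np.float64(0.0039)) [ 0.4276 -0.3876  0.055 ]
jars [ 0.34839713 -0.19800469  0.075     ] [0.63652101 0.28208348 0.065     ] tumbler bot [ 0.71910436 -0.23383249  0.005     ]
[0.527 0.37  0.018]
[0.522 0.331 0.018]
[0.512 0.294 0.018]
[0.486 0.373 0.018]
[0.479 0.336 0.018]
[0.472 0.298 0.018]
```

```bash
python3 - <<'E'
from h import *
a=load('side0')['image'][190:475,150:425,::-1]; cv2.imwrite('pics/c3.png',cv2.resize(a,None,fx=2.1,fy=2.1,interpolation=cv2.INTER_CUBIC))
E
sed 's/+\[(s,[^]]*\]\(,L)\]\)/;/' f1.py >/dev/null
python3 - <<'E'
import re
x=open('f1.py').read()
x=x.replace("def show(n,o,g):","def show(n,o,g):\n    o=[k for k in o if k[0] is t]")
exec(x)
E
```

```text
tub [0.4927 0.2861] yaw 82.2 res [[-1.0, 0.3], [1.3, 0.7], [-0.5, -0.5], [0.4, -0.6]]
tray [ 0.5274 -0.0992] yaw -4.6 res [[-0.6, 0.2], [-0.6, -0.5], [1.0, 0.3], [0.4, -0.1]]
short [0.5405 0.029 ] yaw -5.4 res [[-0.1, 0.0], [-0.3, 0.0], [0.2, 0.2], [0.2, -0.3]]
tall [ 0.5173 -0.229 ] yaw -5.3 res [[0.1, 0.1], [0.2, -0.5], [-0.0, -0.2], [-0.4, 0.6]]
scoop [0.68  0.153] yaw 104.6 res [[0.4, 0.0], [-0.4, -0.1], [2.1, -0.7], [-2.3, 0.7]]
(array([ 0.6821, -0.1002,  0.0561]), np.float64(0.0043)) [ 0.6803 -0.1012  0.055 ]
(array([ 0.6012, -0.3246,  0.0736]), np.float64(0.0029)) [ 0.5995 -0.3246  0.075 ]
(array([ 0.5351, -0.3827,  0.0745]), np.float64(0.0042)) [ 0.533  -0.3831  0.075 ]
(array([ 0.4295, -0.3877,  0.0534]), np.float64(0.0039)) [ 0.4276 -0.3876  0.055 ]
jars [ 0.34839713 -0.19800469  0.075     ] [0.63652101 0.28208348 0.065     ] tumbler bot [ 0.71910436 -0.23383249  0.005     ]
[0.527 0.37  0.018]
[0.522 0.331 0.018]
[0.512 0.294 0.018]
[0.486 0.373 0.018]
[0.479 0.336 0.018]
[0.472 0.298 0.018]
```

View pics/c3.png

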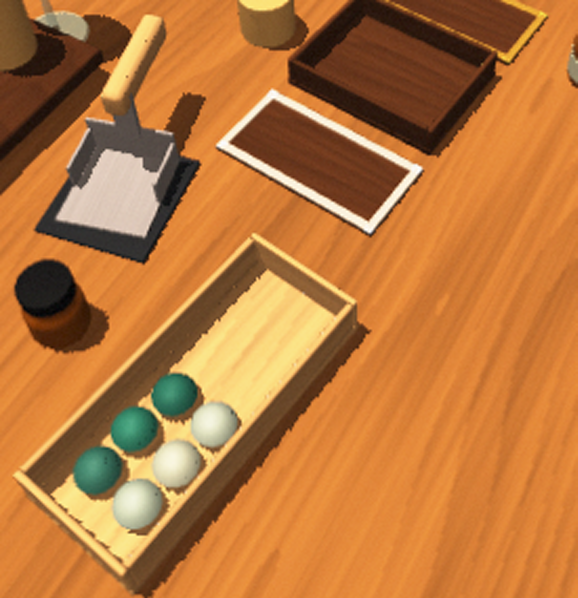

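c3: tub rim corners (130,578), (355,305), (254,236), (17,475); blade lip corners (57,215), (140,238); handle top from (118,95) to (152,20); white plank corners (218,145), (370,232), (422,170), (273,92).

```bash
cat > f2.py <<'E'
from g import *
t,s=load('top0'),load('side0')
c1=lambda u,v:(125+u/2.85,130+v/2.85); c3=lambda u,v:(150+u/2.1,190+v/2.1); c2=lambda u,v:(280+u/2.7,120+v/2.7)
def show(n,o,g):
    p,r=fit(o,g); print(n,p[:2].round(4),'yaw',round(np.degrees(p[2]),1),'res',r.round(1).reshape(-1,2).tolist())
L=rect(.257,.110,.045)
show('tub',[(t,*c1(*p),l) for p,l in zip([(22,392),(340,433),(365,295),(42,256)],L)]+[(s,*c3(*p),l) for p,l in zip([(130,578),(355,305),(254,236),(17,475)],L)],[.5,.25,1.57])
L=rect(.18,.09,.005)
show('short',[(t,*c2(*p),l) for p,l in zip([(33,190),(15,398),(120,406),(136,199)],L)]+[(s,*c3(*p),l) for p,l in zip([(218,145),(370,232),(422,170),(273,92)],L)],[.5,.0,0])
L=rect(.17,.13,.035)
show('tray',[(t,*c2(*p),l) for p,l in zip([(160,199),(148,404),(302,412),(312,210)],L)]+[(s,*c3(*p),l) for p,l in zip([(289,67),(433,140),(497,62)],L)],[.5,-.1,0])
top=[(t,*c1(303,85),(.045,-.043,.007)),(t,*c1(330,183),(.045,.043,.007)),(t,*c1(520,37),(-.135,0,.107)),(t,*c1(390,71),(-.025,0,.107))]
sid=[(s,*c3(57,215),(.045,-.043,.007)),(s,*c3(140,238),(.045,.043,.007)),(s,*c3(155,17),(-.135,0,.107)),(s,*c3(118,96),(-.025,0,.107))]
show('scoop',top+sid,[.67,.13,1.7])
show('slab',[(t,*c1(*p),l) for p,l in zip([(310,198),(449,170),(284,74)],[(.06,.055,.005),(-.06,.055,.005),(.06,-.055,.005)])]+[(s,*c3(*p),l) for p,l in zip([(144,262),(199,162),(37,231)],[(.06,.055,.005),(-.06,.055,.005),(.06,-.055,.005)])],[.67,.13,1.7])
print(at(t,*c1(522,36),.107),at(t,*c1(390,71),.107))
E
python3 f2.py
```

```text
tub [0.4932 0.2881] yaw 82.4 res [[-1.8, 0.3], [0.5, 0.3], [-1.4, -0.9], [-0.6, -0.6], [-0.9, -0.0], [3.2, -2.6], [1.4, -2.4], [0.0, 0.6]]
short [0.5419 0.0302] yaw -5.6 res [[-0.6, -0.6], [-0.9, -0.6], [-0.4, -0.3], [-0.2, -0.8], [-0.1, 0.1], [1.2, 0.7], [1.7, -0.8], [0.9, -1.4]]
tray [ 0.5278 -0.0965] yaw -5.1 res [[-1.5, -0.2], [-2.2, -0.9], [-0.6, 0.4], [-0.5, 0.0], [0.0, -2.6], [1.0, -2.6], [2.1, -4.3]]
scoop [0.6816 0.154 ] yaw 104.2 res [[0.1, -0.8], [-0.9, -0.9], [1.7, -0.9], [-2.7, 0.1], [0.6, 1.3], [3.2, 0.1], [3.7, -1.7], [-2.0, 0.4]]
slab [0.68   0.1577] yaw 101.1 res [[-2.0, 0.2], [-0.3, -0.4], [-1.0, -0.6], [1.4, 0.0], [2.0, -1.0], [-0.5, -0.6]]
[0.71349462 0.02533319 0.107     ] [0.68789003 0.12395706 0.107     ]
```

```bash
cat > m.py <<'E'
from h import *
from scipy.spatial.transform import Rotation as R
def rot(yaw,pitch=0): return R.from_euler('ZY',[yaw,-pitch],degrees=True)*R.from_matrix(np.diag([1,-1,-1.]))
def cur():
    s=telemetry.sense(); return np.array(s['tcp_pos']),R.from_quat(s['tool_rot']),s
def delta(p,yaw,pitch=0,frm=None):
    "tool-frame shift mm and rotvec deg from frm=(p,yaw,pitch) or the measured pose"
    if frm: p0,r0=np.array(frm[0]),rot(*frm[1:])
    else: p0,r0,_=cur()
    print('shift',(r0.inv().apply(np.array(p)-p0)*1e3).round(1),'rot',(r0.inv()*rot(yaw,pitch)).as_rotvec(degrees=True).round(1))
def scoop_tcp(o,yaw,pitch=0,gx=-.080,gz=.069):
    return np.array(o)+R.from_euler('ZY',[yaw,-pitch],degrees=True).apply([gx,0,gz])
def where():
    p,r,s=cur(); e=(r*R.from_matrix(np.diag([1,-1,-1.]))).as_euler('ZYX',degrees=True)
    print('t',round(s['t'],2),'tcp',p.round(4),'yaw/pitch/roll',(e*[1,-1,1]).round(1),'F',np.round(s['force'],1),'gap',round(s['finger_gap'],3),'q',np.round(s['q'],2))
E
python3 -c "
from m import *
where()
delta((.7006,.0755,.16),104.4)
delta((.45,-.25,.22),64)
"
```

```text
t 0.1 tcp [ 0.25   -0.5721  0.2304] yaw/pitch/roll [23.6  0.   0.1] F [ 0.4  0.6 -0.1] gap 1.001 q [-1.34  0.53  1.43 -0.    1.18 -0.18]
shift [ 672.1 -412.9   71.5] rot [ -0.1  -0.1 -80.8]
shift [ 312.2 -215.1   10.9] rot [ -0.1  -0.1 -40.4]
```

```bash
python3 -c "
from m import *
A=((.25,-.573,.231),23.6);B=((.42,-.36,.24),51);C=((.58,-.14,.2),78);D=((.701,.0755,.15),104.4)
for a,b in((A,B),(B,C),(C,D)): delta(b[0],b[1],frm=(a[0],a[1],0))
"
```

```text
shift [ 241.1 -127.1   -9. ] rot [  0.    0.  -27.4]
shift [271.7 -14.1  40. ] rot [  0.   0. -27.]
shift [235.9  73.6  50. ] rot [  0.    0.  -26.4]
```

>>> move_arm:
  commands: "50 -25 -2 0 0 -6 1;100 -50 -4 0 0 -12 1;150 -76 -6 0 0 -18 1;200 -102 -8 0 0 -24 1;241 -127 -9 0 0 -27 1"

```text
t: 0.72
tcp_pos: [0.4212, -0.3579, 0.2401]
tool_rot: [0.904, 0.429, 0.0, -0.0]
force: [0.7, -0.1, -0.5]
finger_gap: 0.999
gripper_force: 0.0
```

>>> move_arm:
  commands: "55 -3 8 0 0 -6 1;110 -6 16 0 0 -12 1;165 -9 24 0 0 -18 1;220 -12 32 0 0 -24 1;272 -14 40 0 0 -27 1"

```text
t: 1.35
tcp_pos: [0.5827, -0.139, 0.1997]
tool_rot: [0.779, 0.627, -0.0, -0.0]
force: [1.0, -0.8, -0.9]
finger_gap: 0.999
gripper_force: 0.0
```

```bash
python3 -c "
from m import *
where();delta((.701,.0755,.15),104.4)
shot('side','side1')"
```

```text
t 1.35 tcp [ 0.5827 -0.139   0.1997] yaw/pitch/roll [77.7  0.   0. ] F [ 1.  -0.8 -0.9] gap 0.999 q [-0.42  0.53  1.53 -0.    1.08 -0.21]
shift [234.8  70.   49.6] rot [ -0.   -0.  -26.7]
```

>>> move_arm:
  commands: "50 15 10 0 0 -6 1;100 30 20 0 0 -12 1;150 45 30 0 0 -18 1;200 60 40 0 0 -24 1;235 70 50 0 0 -27 1"

```text
t: 2.02
tcp_pos: [0.7014, 0.0758, 0.1494]
tool_rot: [0.61, 0.792, -0.0, -0.0]
force: [0.2, 0.3, -0.7]
finger_gap: 1.0
gripper_force: 0.0
```

```bash
python3 -c "
from m import *
shot('top','top1');shot('side','side1')
where();delta((.701,.0755,.073),104.4)
I=cv2.imread('pics/top1.png')[120:270,180:340]; J=cv2.imread('pics/side1.png')[180:330,150:310]
cv2.imwrite('pics/d1.png',cv2.resize(np.hstack([I,J]),None,fx=2.5,fy=2.5,interpolation=cv2.INTER_CUBIC))"
```

```text
t 2.12 tcp [0.701  0.0776 0.1481] yaw/pitch/roll [1.049e+02 1.000e-01 1.000e-01] F [-0.8 -0.2  0.8] gap 0.996 q [-0.05  0.73  1.28  0.    1.14 -0.31]
shift [-2.2 -0.4 75.1] rot [-0.1 -0.1  0.5]
```

View pics/d1.png

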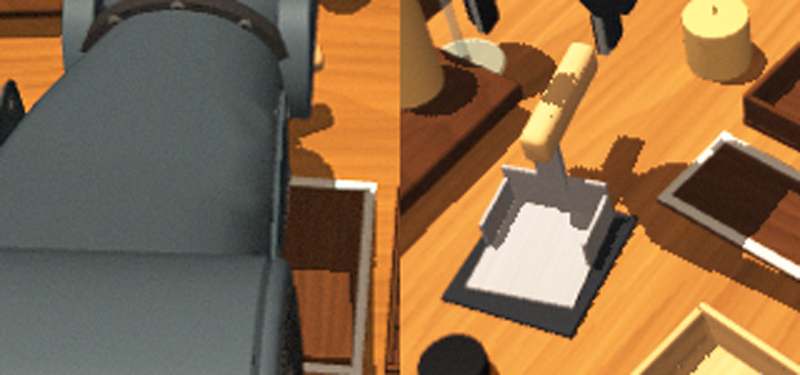

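The side crop shows the open fingers on both sides of the handle, and the scoop hasn't moved. I'll go down and grip.

>>> move_arm:
  commands: "0 0 25 0 0 0 1;0 0 50 0 0 0 1;0 0 75 0 0 0 1;0 0 75 0 0 0 -1;0 0 75 0 0 0 -1"
  grip_force: 60

```text
t: 2.75
tcp_pos: [0.7013, 0.073, 0.0761]
tool_rot: [0.612, 0.791, 0.0, 0.0]
force: [0.5, 0.8, 0.4]
finger_gap: 0.604
gripper_force: 0.0
```

>>> move_arm:
  commands: "0 0 0 0 0 0 -1;0 0 0 0 0 0 -1;0 0 0 0 0 0 -1;0 0 0 0 0 0 -1;0 0 0 0 0 0 -1"
  grip_force: 110

```text
t: 3.38
tcp_pos: [0.7022, 0.0735, 0.0772]
tool_rot: [0.612, 0.791, 0.001, 0.001]
force: [-0.5, 0.5, 6.2]
finger_gap: 0.235
gripper_force: 106.9
```

>>> move_arm:
  commands: "0 0 -20 0 0 0 -1;0 0 -50 0 0 0 -1;0 0 -90 0 0 0 -1;0 0 -100 0 0 0 -1;0 0 -100 0 0 0 -1"

```text
t: 4.0
tcp_pos: [0.7008, 0.0737, 0.1757]
tool_rot: [0.612, 0.791, 0.0, 0.0]
force: [-1.8, 0.8, -2.0]
finger_gap: 0.243
gripper_force: 107.1
```

```bash
python3 -c "
from m import *
shot('top','top2');shot('side','side2')
where()
I=cv2.imread('pics/side2.png')[60:330,150:420]
cv2.imwrite('pics/d2.png',cv2.resize(I,None,fx=2.1,fy=2.1,interpolation=cv2.INTER_CUBIC))"
```

```text
t 4.1 tcp [0.6995 0.0737 0.1735] yaw/pitch/roll [1.046e+02 1.000e-01 2.000e-01] F [-1.2 -0.3 -1.8] gap 0.239 q [-0.05  0.7   1.27 -0.    1.18 -0.31]
```

View pics/d2.png

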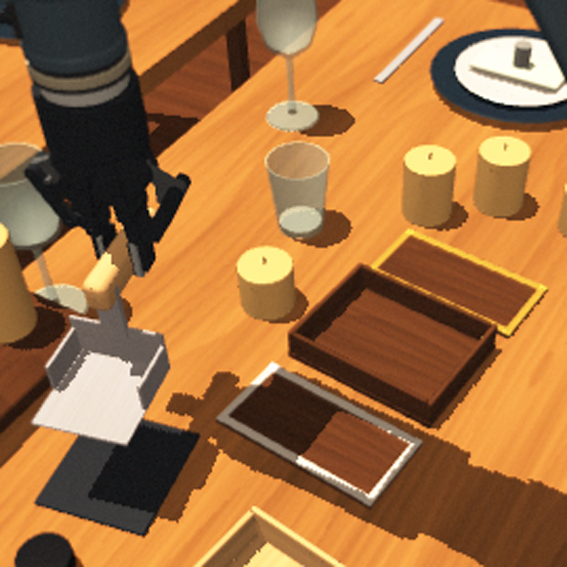

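Scoop is held level at 0.17 m, and the tub is clear in view. Moving it over the tub's empty end.

```bash
python3 -c "
from m import *
o=lambda x,y,z:np.array([.493+x*.134-y*.991,.287+x*.991+y*.134,z])
P=scoop_tcp(o(-.070,0,.062),82.3,0,-.083,.0715);print(P)
delta(P,82.3)
delta(P+[.0,0,.06],82.3)
"
```

```text
[0.47249915 0.13537839 0.1335    ]
shift [ 116.8 -204.    40.8] rot [-0.2 -0.  22.3]
shift [ 116.9 -204.2  -19.2] rot [-0.2 -0.  22.3]
```

>>> move_arm:
  commands: "28 -50 -6 0 0 6 -1;56 -98 -12 0 0 12 -1;84 -146 -18 0 0 18 -1;112 -195 -10 0 0 22 -1;117 -204 10 0 0 22.3 -1"

```text
t: 4.72
tcp_pos: [0.4681, 0.1364, 0.1642]
tool_rot: [0.753, 0.658, -0.003, -0.002]
force: [0.3, -0.1, -2.2]
finger_gap: 0.24
gripper_force: 107.7
```

```bash
python3 -c "
from m import *
shot('top','top3');shot('side','side3')
where()
I=cv2.imread('pics/side3.png')[200:480,150:390]; J=cv2.imread('pics/top3.png')[180:320,110:290]
a=cv2.resize(I,(480,560),interpolation=cv2.INTER_CUBIC);cv2.imwrite('pics/d3.png',a)"
```

```text
t 4.83 tcp [0.4694 0.1358 0.1628] yaw/pitch/roll [82.4 -0.1  0.5] F [-0.4 -0.7 -2.5] gap 0.24 q [0.05 0.45 1.83 0.   0.86 0.19]
```

View pics/d3.png

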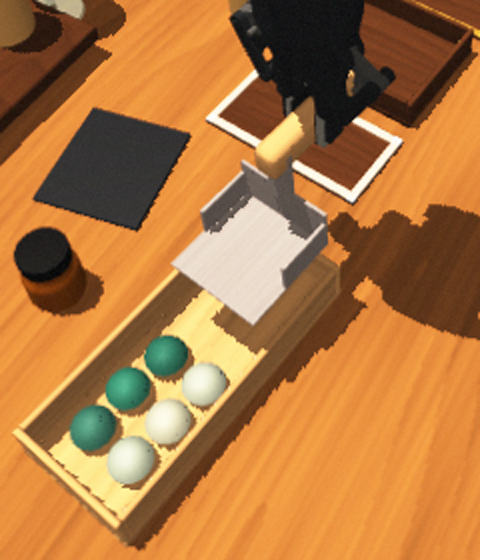

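Scoop hovers over the empty tub end; lip corners at crop (174,265), (252,323).

```bash
cat >> m.py <<'E'
TC,TY=np.array([.493,.287]),82.3
def intub(p,c=TC,yaw=TY):
    a=np.radians(yaw); d=np.array(p)[:2]-c; return np.array([d@[np.cos(a),np.sin(a)],d@[-np.sin(a),np.cos(a)]])*1e3
def tub(x,y,z):
    a=np.radians(TY); return np.array([TC[0]+x*np.cos(a)-y*np.sin(a),TC[1]+x*np.sin(a)+y*np.cos(a),z])
E
python3 -c "
from m import *
s=load('side3')
c=lambda u,v:(150+u/2,200+v/2)
print('lip',[intub(at(s,*c(*p),.093)).round(1).tolist() for p in((174,265),(252,323))])
print('pred origin',intub(scoop_tcp([0,0,0],82.4,0,-.083,.0715)*-1+np.array([.4694,.1358,.163])+2*np.array([0,0,0]))) if 0 else None
p,r,_=cur();o=p-scoop_tcp([0,0,0],82.4,0,-.083,.0715);print('pred',o,intub(o))
print('tubcorners side',[intub(at(s,*c(*p),.045)).round(1).tolist() for p in((16,432),(120,538),(343,265))])
d=lambda u,v:(150+u/2.1,190+v/2.1); s=load('side0')
print([intub(at(s,*d(*p),.045)).round(1).tolist() for p in ((130,578),(355,305),(254,236),(17,475))])
"
```

```text
lip [[-25.2, -35.1], [-24.4, 45.2]]
pred [0.48036252 0.21804604 0.09128541] [-70.02546426   3.28465557]
tubcorners side [[129.0, -55.9], [133.7, 57.5], [-127.0, 53.6]]
[[128.8, 56.2], [-120.3, 53.4], [-122.0, -53.9], [129.1, -55.6]]
```

```bash
python3 -c "
from m import *
f=lambda x,z,p=0,y=-.0005: scoop_tcp(tub(x,y,z),TY,p,-.083,.0715)
delta(f(-.07,.0125),TY);delta(f(-.07,.0095,-3),TY,-3)
delta(f(.02,.0095,-3),TY,-3)
"
```

```text
shift [ 0.2  4.3 78.7] rot [-0.5  0.1  0.1]
shift [ 4.   4.3 77.5] rot [-0.5 -2.9  0.1]
shift [94.   4.4 77.3] rot [-0.5 -2.9  0.1]
```

>>> move_arm:
  commands: "0 4 30 -0.5 0 0 -1;0 4 50 -0.5 0 0 -1;1 4 65 -0.5 -1 0 -1;4 4 74 -0.5 -3 0 -1;4 4 77 -0.5 -3 0 -1"

```text
t: 5.45
tcp_pos: [0.479, 0.1391, 0.0874]
tool_rot: [0.753, 0.658, -0.017, 0.02]
force: [-0.8, 0.4, -1.4]
finger_gap: 0.239
gripper_force: 111.3
```

```bash
python3 -c "
from m import *
where()"
```

```text
t 5.45 tcp [0.479  0.1391 0.0874] yaw/pitch/roll [82.3 -3.  -0.4] F [-0.8  0.4 -1.4] gap 0.239 q [ 0.09  0.6   1.86 -0.08  0.69  0.29]
```

>>> move_arm:
  commands: "0 0 0 0 0 0 -1;0 0 0 0 0 0 -1;0 0 0 0 0 0 -1;0 0 0 0 0 0 -1;0 0 0 0 0 0 -1"

```text
t: 6.08
tcp_pos: [0.4787, 0.1389, 0.0885]
tool_rot: [0.753, 0.658, -0.017, 0.021]
force: [-1.1, 0.5, -1.9]
finger_gap: 0.236
gripper_force: 111.3
```

```bash
python3 -c "
from m import *
where()
f=lambda x,z,p=0,y=-.0005: scoop_tcp(tub(x,y,z),TY,p,-.083,.0715)
delta(f(-.07,.0095,-3),TY,-3)
shot('side','side4'); I=cv2.imread('pics/side4.png')[200:480,150:390]
cv2.imwrite('pics/d4.png',cv2.resize(I,(480,560),interpolation=cv2.INTER_CUBIC))
"
```

```text
t 6.08 tcp [0.4787 0.1389 0.0885] yaw/pitch/roll [82.3 -3.  -0.5] F [-1.1  0.5 -1.9] gap 0.236 q [ 0.09  0.6   1.86 -0.08  0.69  0.29]
shift [-0.3 -5.3  3.3] rot [ 0.5 -0.  -0. ]
```

View pics/d4.png

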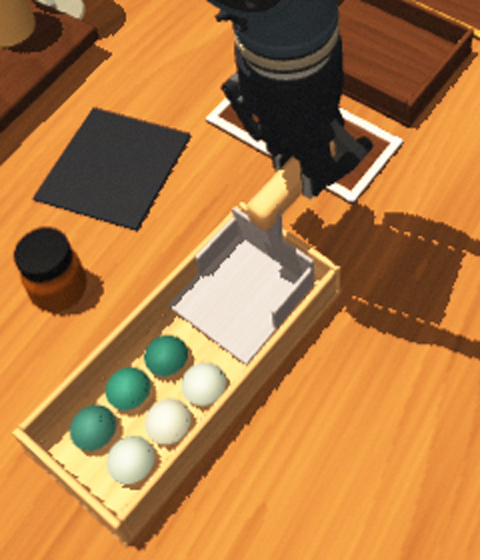

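```bash
python3 -c "
from m import *
s=load('side4')
c=lambda u,v:(150+u/2,200+v/2)
print('lip',[intub(at(s,*c(*p),.012)).round(1).tolist() for p in((173,305),(247,362))])
d=[at(s,*c(*p),.045) for p in((16,432),(120,538),(343,265),(240,205))]; print([intub(x).round(1).tolist() for x in d])
where()
"
```

```text
lip [[-24.7, -50.7], [-23.7, 33.0]]
[[129.0, -55.9], [133.7, 57.5], [-127.0, 53.6], [-120.8, -55.1]]
t 6.12 tcp [0.4787 0.1389 0.0885] yaw/pitch/roll [82.3 -3.  -0.5] F [-0.9 -0.3 -1.9] gap 0.244 q [ 0.09  0.6   1.86 -0.08  0.69  0.29]
```

>>> move_arm:
  commands: "0 -3 0 0.5 0 0 -1;0 -6 0 0.5 0 0 -1;0 -6 2 0.5 0 0 -1;0 -6 4 0.5 0 0 -1;0 -6 4 0.5 0 0 -1"

```text
t: 6.75
tcp_pos: [0.4725, 0.1395, 0.084]
tool_rot: [0.753, 0.658, -0.02, 0.017]
force: [0.1, 0.2, -2.1]
finger_gap: 0.238
gripper_force: 111.2
```

```bash
python3 -c "
from m import *
where()
f=lambda x,z,p=0,y=0: scoop_tcp(tub(x,y,z),TY,p,-.083,.0715)
delta(f(-.07,.0095,-3),TY,-3)
delta(f(.03,.0095,-3),TY,-3)
"
```

```text
t 6.75 tcp [0.4725 0.1395 0.084 ] yaw/pitch/roll [82.3 -3.   0. ] F [ 0.1  0.2 -2.1] gap 0.238 q [ 0.09  0.6   1.87 -0.08  0.68  0.29]
shift [-0.3  0.5 -1.2] rot [-0.  0. -0.]
shift [99.6  0.5 -6.4] rot [-0.  0. -0.]
```

>>> move_arm:
  commands: "0 0 1 0 0 0 -1;0 0 1 0 0 0 -1;0 0 1.5 0 0 0 -1;0 0 2 0 0 0 -1;0 0 2 0 0 0 -1"

```text
t: 7.38
tcp_pos: [0.4725, 0.1394, 0.0823]
tool_rot: [0.753, 0.658, -0.02, 0.017]
force: [-0.1, -0.1, -1.2]
finger_gap: 0.239
gripper_force: 111.2
```

>>> move_arm:
  commands: "0 0 1 0 0 0 -1;0 0 1 0 0 0 -1;0 0 1.5 0 0 0 -1;0 0 2 0 0 0 -1;0 0 2 0 0 0 -1"

```text
t: 8.0
tcp_pos: [0.4725, 0.1393, 0.0802]
tool_rot: [0.753, 0.658, -0.02, 0.017]
force: [-0.5, 0.3, -2.0]
finger_gap: 0.237
gripper_force: 111.2
```

>>> move_arm:
  commands: "0 0 1 0 0 0 -1;0 0 1 0 0 0 -1;0 0 1.5 0 0 0 -1;0 0 2 0 0 0 -1;0 0 2 0 0 0 -1"

```text
t: 8.62
tcp_pos: [0.4727, 0.1389, 0.0787]
tool_rot: [0.753, 0.658, -0.02, 0.018]
force: [0.0, -3.7, 5.1]
finger_gap: 0.239
gripper_force: 112.2
```

>>> move_arm:
  commands: "0 0 1 0 0 0 -1;0 0 1 0 0 0 -1;0 0 1.5 0 0 0 -1;0 0 2 0 0 0 -1;0 0 2 0 0 0 -1"

```text
t: 9.25
tcp_pos: [0.473, 0.1384, 0.0779]
tool_rot: [0.753, 0.658, -0.02, 0.018]
force: [-1.7, -5.7, 15.1]
finger_gap: 0.235
gripper_force: 113.9
```

```bash
python3 -c "
from m import *
where()
shot('side','side5'); I=cv2.imread('pics/side5.png')[260:400,220:330]
cv2.imwrite('pics/d5.png',cv2.resize(I,None,fx=4,fy=4,interpolation=cv2.INTER_CUBIC))
"
```

```text
t 9.25 tcp [0.473  0.1384 0.0779] yaw/pitch/roll [82.3 -3.  -0.1] F [-1.7 -5.7 15.1] gap 0.235 q [ 0.09  0.61  1.87 -0.08  0.67  0.29]
```

>>> move_arm:
  commands: "10 0 -2 0 0 0 -1;20 0 -2.5 0 0 0 -1;32 0 -3.2 0 0 0 -1;46 0 -4 0 0 0 -1;60 0 -4.7 0 0 0 -1"

```text
t: 9.93
tcp_pos: [0.4816, 0.198, 0.0787]
tool_rot: [0.753, 0.658, -0.02, 0.018]
force: [0.6, -7.1, 8.0]
finger_gap: 0.241
gripper_force: 112.7
```

>>> move_arm:
  commands: "8 0 -0.4 0 0 0 -1;16 0 -0.8 0 0 0 -1;24 0 -1.2 0 0 0 -1;30 0 -1.5 0 0 0 -1;30 0 -1.5 0 0 0 -1"

```text
t: 10.55
tcp_pos: [0.4855, 0.228, 0.0786]
tool_rot: [0.753, 0.658, -0.019, 0.018]
force: [0.4, -5.5, 6.7]
finger_gap: 0.24
gripper_force: 112.5
```

```bash
python3 -c "
from m import *
where()
shot('side','side5'); I=cv2.imread('pics/side5.png')[200:480,150:390]
cv2.imwrite('pics/d5.png',cv2.resize(I,(480,560),interpolation=cv2.INTER_CUBIC))
"
```

```text
t 10.55 tcp [0.4855 0.228  0.0786] yaw/pitch/roll [82.3 -3.  -0.1] F [ 0.4 -5.5  6.7] gap 0.24 q [ 0.26  0.65  1.76 -0.07  0.75  0.45]
```

View pics/d5.png

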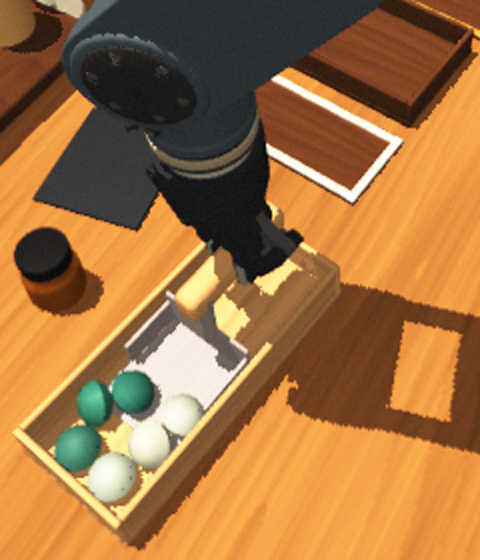

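Working: the first pair of stones is riding onto the blade, the lip has passed under them, and the rest is pushed against the end wall.

>>> move_arm:
  commands: "6 0 -0.3 0 0 0 -1;12 0 -0.6 0 0 0 -1;18 0 -0.9 0 0 0 -1;24 0 -1.2 0 0 0 -1;24 0 -1.2 0 0 0 -1"

```text
t: 11.22
tcp_pos: [0.4887, 0.2514, 0.0786]
tool_rot: [0.753, 0.658, -0.02, 0.018]
force: [0.6, -6.7, 8.5]
finger_gap: 0.238
gripper_force: 112.6
```

>>> move_arm:
  commands: "3 0 -0.2 0 0 0 -1;6 0 -0.3 0 0 0 -1;9 0 -0.4 0 0 0 -1;12 0 -0.6 0 0 0 -1;12 0 -0.6 0 0 0 -1"

```text
t: 11.85
tcp_pos: [0.4903, 0.2622, 0.0788]
tool_rot: [0.752, 0.658, -0.02, 0.019]
force: [1.1, -10.7, 10.0]
finger_gap: 0.239
gripper_force: 113.0
```

```bash
python3 -c "
from m import *
where()
shot('side','side6'); I=cv2.imread('pics/side6.png')[200:480,150:390]
cv2.imwrite('pics/d6.png',cv2.resize(I,(480,560),interpolation=cv2.INTER_CUBIC))
"
```

```text
t 11.85 tcp [0.4903 0.2622 0.0788] yaw/pitch/roll [82.3 -3.2 -0.1] F [  1.1 -10.7  10. ] gap 0.239 q [ 0.32  0.67  1.71 -0.07  0.79  0.5 ]
```

View pics/d6.png

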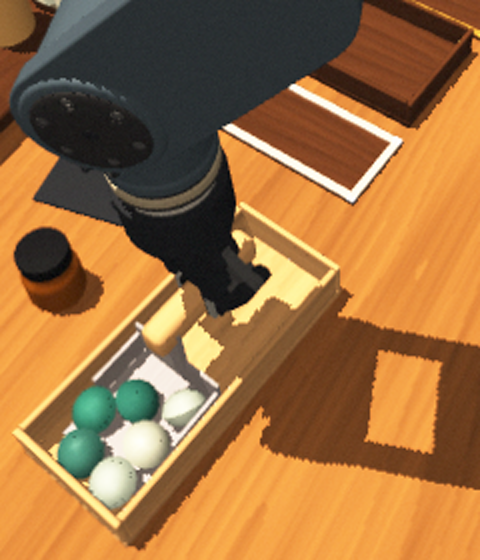

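Pairs are stacking on the blade: the first two columns are aboard and the third is at the lip. Pushing a bit further, watching the force.

>>> move_arm:
  commands: "2 0 -0.1 0 0 0 -1;4 0 -0.2 0 0 0 -1;6 0 -0.3 0 0 0 -1;8 0 -0.4 0 0 0 -1;8 0 -0.4 0 0 0 -1"

```text
t: 12.52
tcp_pos: [0.4914, 0.2702, 0.0788]
tool_rot: [0.752, 0.658, -0.02, 0.019]
force: [1.1, -10.6, 10.1]
finger_gap: 0.24
gripper_force: 112.9
```

>>> move_arm:
  commands: "2 0 -0.1 0 0 0 -1;4 0 -0.2 0 0 0 -1;6 0 -0.3 0 0 0 -1;8 0 -0.4 0 0 0 -1;8 0 -0.4 0 0 0 -1"

```text
t: 13.15
tcp_pos: [0.4927, 0.278, 0.0788]
tool_rot: [0.753, 0.658, -0.02, 0.019]
force: [1.6, -9.7, 9.2]
finger_gap: 0.241
gripper_force: 112.8
```

>>> move_arm:
  commands: "2 0 -0.1 0 0 0 -1;4 0 -0.2 0 0 0 -1;6 0 -0.3 0 0 0 -1;6 0 -0.3 0 0 0 -1;6 0 -0.3 0 0 0 -1"

```text
t: 13.78
tcp_pos: [0.4937, 0.2831, 0.079]
tool_rot: [0.753, 0.658, -0.021, 0.019]
force: [2.6, -13.2, 9.7]
finger_gap: 0.239
gripper_force: 113.0
```

>>> move_arm:
  commands: "1 0 0 0 0 0 -1;2 0 -0.1 0 0 0 -1;3 0 -0.2 0 0 0 -1;4 0 -0.2 0 0 0 -1;4 0 -0.2 0 0 0 -1"

```text
t: 14.4
tcp_pos: [0.4936, 0.2839, 0.0797]
tool_rot: [0.752, 0.658, -0.023, 0.021]
force: [1.6, -22.6, 17.4]
finger_gap: 0.239
gripper_force: 113.9
```

```bash
python3 -c "
from m import *
where()
p,r,_=cur(); print(intub(p-scoop_tcp([0,0,0],TY,-3,-.083,.0715)))
shot('side','side7'); I=cv2.imread('pics/side7.png')[200:480,150:390]
cv2.imwrite('pics/d7.png',cv2.resize(I,(480,560),interpolation=cv2.INTER_CUBIC))
"
```

```text
t 14.4 tcp [0.4936 0.2839 0.0797] yaw/pitch/roll [82.4 -3.6 -0. ] F [  1.6 -22.6  17.4] gap 0.239 q [ 0.36  0.68  1.66 -0.08  0.83  0.54]
[76.12585758 -1.0327322 ]
```

```bash
cat > tilt.py <<'E'
from m import *
def rear_tcp(x,z,p,y=0,gx=-.083,gz=.067):
    S=R.from_euler('ZY',[TY,-p],degrees=True); return tub(x,y,z)+S.apply([.045+gx,0,gz])
if __name__=='__main__':
    c=((.494,.288,.0788),TY,-3); x0=intub(np.array(c[0])-R.from_euler('ZY',[TY,3],degrees=True).apply([-.038,0,.067])); z0=(np.array(c[0])-R.from_euler('ZY',[TY,3],degrees=True).apply([-.038,0,.067]))[2]
    print('rear now',x0,z0)
    for p,dx,dz in ((0,-4,.5),(4,-5,0),(8,-6,0),(12,-6,0),(16,-6,0),(20,-6,20),(20,-6,60)):
        delta(rear_tcp((x0[0]+dx)/1e3,z0+dz/1e3,p,x0[1]/1e3),TY,p,frm=c)
E
python3 tilt.py
```

```text
rear now [35.56638264 -0.85699701] 0.00990305483421168
shift [-7.5 -0.   1.8] rot [0. 3. 0.]
shift [-12.9   0.    5.4] rot [0. 7. 0.]
shift [-18.1  -0.    8.8] rot [-0. 11. -0.]
shift [-22.   -0.   12.4] rot [ 0. 15. -0.]
shift [-25.7   0.   16.3] rot [-0. 19.  0.]
shift [-30.2   0.    0.5] rot [-0. 23.  0.]
shift [-32.3   0.  -39.4] rot [-0. 23.  0.]
```

>>> move_arm:
  commands: "-7.5 0 1.8 0 3 0 -1;-13 0 5 0 7 0 -1;-18 0 8.5 0 11 0 -1;-22 0 12 0 15 0 -1;-26 0 16 0 19 0 -1"

```text
t: 15.08
tcp_pos: [0.4894, 0.2633, 0.0623]
tool_rot: [0.746, 0.651, 0.106, -0.092]
force: [-0.2, 0.2, -4.3]
finger_gap: 0.236
gripper_force: 110.9
```

```bash
python3 -c "
from m import *
where()
shot('side','side8'); I=cv2.imread('pics/side8.png')[200:480,150:390]
cv2.imwrite('pics/d8.png',cv2.resize(I,(480,560),interpolation=cv2.INTER_CUBIC))
"
```

```text
t 15.07 tcp [0.4894 0.2633 0.0623] yaw/pitch/roll [82.2 16.1 -0. ] F [-0.2  0.2 -4.3] gap 0.236 q [ 0.14  0.67  1.85  0.5   0.59 -0.13]
```

View pics/d8.png

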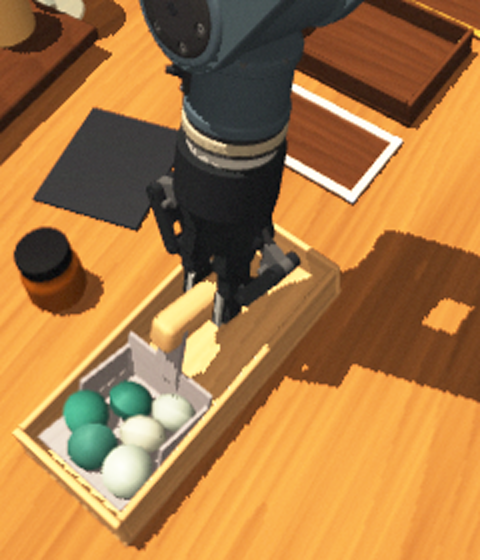

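All six stones sit on the tilted blade, none left in the tub. Lift and carry.

```bash
cat > pour.py <<'E'
from m import *
G=(-.083,0,.067)
TR=np.array([.5275,-.098]); 
def lip_tcp(u,v,z,p,yaw=85):  # lip at tray-local (u along x, v along y)
    a=np.radians(-5); o=np.array([TR[0]+u*np.cos(a)-v*np.sin(a),TR[1]+u*np.sin(a)+v*np.cos(a),z])
    return o+R.from_euler('ZY',[yaw,-p],degrees=True).apply(np.array(G)-[.045,0,0])
if __name__=='__main__':
    a=((.4894,.2633,.0623),82.3,16)
    b=((.4894,.2633,.17),82.3,20)
    c=(lip_tcp(0,-.02,.15,20),85,20)
    print(c[0]); m=((np.array(b[0])+c[0])/2,84,20); print(m[0])
    for x,y in((a,b),(b,m),(m,c)): delta(*y,frm=x)
    for p,z in((20,.12),(10,.09),(0,.07),(-8,.05),(-16,.035),(-22,.03),(-28,.03),(-35,.03),(-42,.032)):
        print(p,end=' ');delta(lip_tcp(0,-.02,z,p),85,p,frm=c)
E
python3 pour.py
```

```text
[ 0.51327653 -0.26057499  0.16918083]
[0.50133827 0.0013625  0.16959041]
shift [  29.7    0.  -103.5] rot [ 0.  4. -0.]
shift [-242.6   46.9  -87.8] rot [ 0.6 -0.  -1.6]
shift [-243.8   39.3  -88.3] rot [ 0.3  0.  -0.9]
20 shift [-10.3   0.   28.2] rot [0. 0. 0.]
10 shift [-6.9 -0.  35.2] rot [  0. -10.   0.]
0 shift [ 3.3  0.  35.4] rot [  0. -20.   0.]
-8 shift [12.2  0.  41.7] rot [  0. -28.   0.]
-16 shift [24.5 -0.  45.6] rot [  0. -36.   0.]
-22 shift [36.7 -0.  44.3] rot [  0. -42.   0.]
-28 shift [51.1  0.  39.8] rot [  0. -48.  -0.]
-35 shift [68.4  0.  36.5] rot [  0. -55.   0.]
-42 shift [86.7  0.  33.4] rot [  0. -62.  -0.]
```

>>> move_arm:
  commands: "3 0 -10 0 2 0 -1;8 0 -28 0 4 0 -1;15 0 -52 0 4 0 -1;24 0 -82 0 4 0 -1;30 0 -103 0 4 0 -1"

```text
t: 15.75
tcp_pos: [0.4888, 0.2639, 0.1705]
tool_rot: [0.742, 0.648, 0.13, -0.114]
force: [1.0, 0.3, -4.0]
finger_gap: 0.239
gripper_force: 111.0
```

>>> move_arm:
  commands: "-12 2 -4 0 0 0 -1;-36 7 -13 0 0 0 -1;-72 14 -26 0 0 0 -1;-115 22 -42 0.3 0 -0.8 -1;-160 31 -58 0.4 0 -1 -1"

```text
t: 16.38
tcp_pos: [0.4962, 0.0892, 0.1683]
tool_rot: [0.736, 0.655, 0.128, -0.116]
force: [0.8, 0.5, -4.7]
finger_gap: 0.243
gripper_force: 111.0
```

```bash
python3 -c "
from pour import *
where()
c=(lip_tcp(0,-.02,.15,20),85,20); delta(*c)
shot('side','side9'); I=cv2.imread('pics/side9.png')[60:340,150:430]
cv2.imwrite('pics/d9.png',cv2.resize(I,(560,560),interpolation=cv2.INTER_CUBIC))
"
```

```text
t 16.38 tcp [0.4962 0.0892 0.1683] yaw/pitch/roll [83.3 19.9  0.2] F [ 0.8  0.5 -4.7] gap 0.243 q [-0.25  0.47  1.86  0.44  0.92 -0.42]
shift [-324.5   57.2 -118.6] rot [ 0.4  0.1 -1.6]
```

>>> move_arm:
  commands: "-40 7 -15 0 0 0 -1;-80 14 -30 0 0 0 -1;-120 21 -44 0 0 -1 -1;-160 28 -59 0 0 -1.6 -1;-200 35 -73 0 0 -1.6 -1"

```text
t: 17.05
tcp_pos: [0.5067, -0.1263, 0.1685]
tool_rot: [0.727, 0.665, 0.13, -0.114]
force: [1.0, 0.1, -4.0]
finger_gap: 0.239
gripper_force: 111.0
```

>>> move_arm:
  commands: "-35 6 -13 0 0 0 -1;-65 11 -24 0 0 0 -1;-90 16 -33 0 0 0 -1;-110 19 -40 0 0 0 -1;-122 21 -45 0 0 0 -1"

```text
t: 17.68
tcp_pos: [0.5163, -0.2568, 0.1698]
tool_rot: [0.727, 0.665, 0.131, -0.114]
force: [0.3, 0.5, -4.1]
finger_gap: 0.237
gripper_force: 111.0
```

```bash
python3 -c "
from pour import *
where()
c=(lip_tcp(0,-.02,.15,20),85,20); delta(*c)
shot('side','side9'); I=cv2.imread('pics/side9.png')[60:340,150:430]
shot('top','top9')
G=(-.083,0,.067)
for p,z in((20,.12),(10,.09),(0,.07),(-8,.05),(-16,.035)):
    print(p,end=' ');delta(lip_tcp(0,-.02,z,p),85,p)
"
```

```text
t 17.68 tcp [ 0.5163 -0.2568  0.1698] yaw/pitch/roll [85.  20.  -0.5] F [ 0.3  0.5 -4.1] gap 0.237 q [-0.8   0.61  1.52  0.28  1.25 -0.83]
shift [-4.  -2.7 -0.8] rot [ 0.5 -0.  -0. ]
20 shift [-14.1  -3.5  28.1] rot [ 0.6  0.1 -0. ]
10 shift [-10.8  -3.6  35.1] rot [ 0.6 -9.9 -0.1]
0 shift [-0.5 -3.6 35.3] rot [  0.6 -19.9  -0.1]
-8 shift [ 8.4 -3.6 41.6] rot [  0.6 -27.9  -0.2]
-16 shift [20.7 -3.7 45.5] rot [  0.5 -35.9  -0.2]
```

>>> move_arm:
  commands: "-14 -3 28 0 0 0 -1;-11 -3 35 0 -10 0 -1;-5 -3 36 0 -15 0 -1;0 -3 37 0 -20 0 -1;4 -3 40 0 -24 0 -1"

```text
t: 18.4
tcp_pos: [0.5148, -0.2357, 0.1349]
tool_rot: [0.737, 0.675, -0.023, 0.026]
force: [-0.2, -0.5, -4.3]
finger_gap: 0.237
gripper_force: 110.9
```

```bash
python3 -c "
from pour import *
where()
for p,z in((-8,.045),(-12,.035),(-16,.03),(-20,.027),(-24,.026),(-28,.026),(-32,.026),(-36,.028),(-40,.03),(-44,.03)):
    print(p,end=' ');delta(lip_tcp(0,-.02,z,p),85,p)
"
```

```text
t 18.4 tcp [ 0.5148 -0.2357  0.1349] yaw/pitch/roll [84.9 -4.  -0.4] F [-0.2 -0.5 -4.3] gap 0.237 q [-0.6   0.57  1.69 -0.08  0.84 -0.46]
-8 shift [1.3 0.6 5.6] rot [ 0.4 -4.  -0.1]
-12 shift [7.6 0.5 7.2] rot [ 0.4 -8.  -0.1]
-16 shift [14.1  0.5  4.2] rot [  0.4 -12.   -0.2]
-20 shift [21.   0.6 -0.3] rot [  0.4 -16.   -0.2]
-24 shift [28.3  0.6 -6.4] rot [  0.4 -20.   -0.2]
-28 shift [ 36.    0.6 -12.9] rot [  0.4 -24.   -0.2]
-32 shift [ 44.1   0.7 -18.9] rot [  0.4 -28.   -0.2]
-36 shift [ 52.5   0.7 -26.3] rot [  0.4 -32.   -0.2]
-40 shift [ 61.2   0.7 -33.1] rot [  0.4 -36.   -0.2]
-44 shift [ 70.4   0.7 -37.2] rot [  0.4 -40.   -0.3]
```

Stones are still aboard at −4°. Now pouring slowly.

>>> move_arm:
  commands: "1 0 5 0 -4 0 -1;4 0 7 0 -6 0 -1;7 0 7 0 -8 0 -1;11 0 6 0 -10 0 -1;14 0 4 0 -12 0 -1"

```text
t: 19.02
tcp_pos: [0.5155, -0.2224, 0.1294]
tool_rot: [0.732, 0.668, -0.1, 0.096]
force: [0.2, -0.4, -3.5]
finger_gap: 0.24
gripper_force: 110.9
```

>>> move_arm:
  commands: "0 0 0 0 0 0 -1;0 0 0 0 0 0 -1;0 0 0 0 0 0 -1;0 0 0 0 0 0 -1;0 0 0 0 0 0 -1"

```text
t: 19.65
tcp_pos: [0.5168, -0.2249, 0.1299]
tool_rot: [0.732, 0.667, -0.1, 0.097]
force: [0.7, 0.1, -3.1]
finger_gap: 0.242
gripper_force: 111.0
```

```bash
python3 -c "
from pour import *
where()
for p,z in((-20,.027),(-24,.027),(-28,.028),(-32,.030),(-36,.032),(-40,.034),(-44,.036)):
    print(p,end=' ');delta(lip_tcp(0,-.02,z,p),85,p)
"
```

```text
t 19.65 tcp [ 0.5168 -0.2249  0.1299] yaw/pitch/roll [ 84.7 -16.   -0.5] F [ 0.7  0.1 -3.1] gap 0.242 q [-0.47  0.58  1.75 -0.38  0.74 -0.11]
-20 shift [ 8.5 -0.4 -6.5] rot [ 0.4 -4.  -0.3]
-24 shift [ 14.1  -0.4 -14.9] rot [ 0.4 -8.  -0.3]
-28 shift [ 20.   -0.3 -23.8] rot [  0.4 -12.   -0.4]
-32 shift [ 26.1  -0.3 -33.3] rot [  0.4 -16.   -0.4]
-36 shift [ 32.8  -0.3 -42.3] rot [  0.4 -20.   -0.4]
-40 shift [ 39.9  -0.2 -50.7] rot [  0.4 -24.   -0.4]
-44 shift [ 47.5  -0.2 -58.6] rot [  0.4 -28.   -0.4]
```

>>> move_arm:
  commands: "4 0 -3 0 -2 0 -1;8 0 -7 0 -4 0 -1;11 0 -11 0 -6 0 -1;14 0 -15 0 -8 0 -1;20 0 -24 0 -12 0 -1"

```text
t: 20.27
tcp_pos: [0.519, -0.1995, 0.1476]
tool_rot: [0.717, 0.653, -0.176, 0.167]
force: [-0.7, 0.0, -3.1]
finger_gap: 0.242
gripper_force: 111.1
```

>>> move_arm:
  commands: "0 0 0 0 0 0 -1;0 0 0 0 0 0 -1;0 0 0 0 0 0 -1;0 0 0 0 0 0 -1;0 0 0 0 0 0 -1"

```text
t: 20.9
tcp_pos: [0.5191, -0.1993, 0.1475]
tool_rot: [0.717, 0.654, -0.176, 0.167]
force: [0.1, 0.5, -1.1]
finger_gap: 0.24
gripper_force: 111.2
```

```bash
python3 -c "
from pour import *
where()
for p,z in((-32,.033),(-36,.036),(-40,.039),(-44,.042)):
    print(p,end=' ');delta(lip_tcp(0,-.02,z,p),85,p)
"
```

```text
t 20.9 tcp [ 0.5191 -0.1993  0.1475] yaw/pitch/roll [ 84.5 -28.   -0.6] F [ 0.1  0.5 -1.1] gap 0.24 q [-0.32  0.58  1.77 -0.69  0.79  0.27]
-32 shift [  2.8  -0.3 -13. ] rot [ 0.4 -4.  -0.4]
-36 shift [  7.   -0.3 -24.1] rot [ 0.4 -8.  -0.4]
-40 shift [ 11.7  -0.3 -34.7] rot [  0.3 -12.   -0.4]
-44 shift [ 17.   -0.2 -44.9] rot [  0.3 -16.   -0.5]
```

>>> move_arm:
  commands: "3 0 -13 0 -4 0 -1;7 0 -24 0 -8 0 -1;9 0 -30 0 -10 0 -1;9 0 -30 0 -10 0 -1;9 0 -30 0 -10 0 -1"

```text
t: 21.52
tcp_pos: [0.5209, -0.1771, 0.1696]
tool_rot: [0.699, 0.637, -0.237, 0.223]
force: [-1.0, -1.1, -1.8]
finger_gap: 0.239
gripper_force: 111.4
```

>>> move_arm:
  commands: "-5 0 -20 0 0 0 -1;-15 0 -45 0 6 0 -1;-25 0 -70 0 14 0 -1;-35 0 -90 0 22 0 -1;-40 0 -100 0 30 0 -1"

```text
t: 22.15
tcp_pos: [0.5229, -0.1475, 0.2752]
tool_rot: [0.737, 0.673, -0.046, 0.051]
force: [-0.4, -0.3, -2.4]
finger_gap: 0.243
gripper_force: 111.2
```

```bash
python3 -c "
from pour import *
where()
s=shot('side','side10');t=shot('top','top10')
def seg(s,n):
    h=cv2.cvtColor(s['image'],cv2.COLOR_RGB2HSV)
    for nm,m in(('green',cv2.inRange(h,(75,80,25),(95,255,255))),('pale',cv2.inRange(h,(15,0,120),(45,60,255)))):
        k,l,st,c=cv2.connectedComponentsWithStats(m)
        print(n,nm,[(*c[i].round().astype(int).tolist(),int(st[i,4]),intub(at(s,*c[i],.02),TR,-5).round().tolist()) for i in range(1,k) if 40<st[i,4]<900])
seg(s,'side');seg(t,'top')
I=cv2.imread('pics/side10.png')[100:340,150:430]
cv2.imwrite('pics/d10.png',cv2.resize(I,None,fx=2,fy=2,interpolation=cv2.INTER_CUBIC))
"
```

```text
t 22.15 tcp [ 0.5229 -0.1475  0.2752] yaw/pitch/roll [84.8 -7.8 -0.7] F [-0.4 -0.3 -2.4] gap 0.243 q [-0.41  0.36  1.61 -0.14  1.12 -0.26]
side green [(314, 223, 352, [42.0, 33.0])]
side pale [(63, 24, 268, [1344.0, -280.0]), (170, 57, 370, [847.0, -322.0]), (286, 75, 168, [470.0, -442.0]), (530, 143, 72, [-252.0, -505.0]), (166, 167, 314, [444.0, 76.0]), (293, 165, 152, [195.0, -101.0]), (326, 220, 176, [25.0, 9.0]), (303, 267, 704, [-8.0, 142.0]), (22, 304, 490, [367.0, 501.0]), (41, 338, 55, [275.0, 523.0]), (50, 354, 131, [236.0, 533.0])]
top green []
top pale [(309, 100, 124, [312.0, 149.0]), (309, 235, 701, [-12.0, 124.0]), (346, 212, 538, [46.0, 44.0]), (379, 223, 59, [27.0, -31.0])]
```

View pics/d10.png

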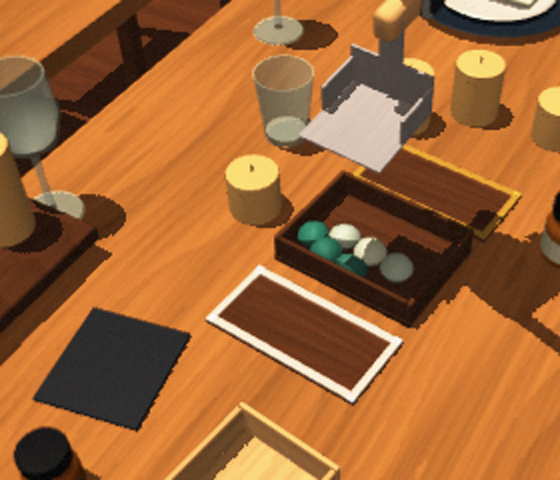

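All six stones lie in the tray, the tub's visible part is empty, and the scoop is clean. Returning the scoop to the slab, whose corners are at crop (96,308), (188,339), (138,429), (36,400).

```bash
python3 -c "
from m import *
from g import fit
s=load('side10'); c=lambda u,v:(150+u/2,100+v/2)
L=[(-.06,-.055,.005),(-.06,.055,.005),(.06,.055,.005),(.06,-.055,.005)]
p,r=fit([(s,*c(*q),l) for q,l in zip([(96,308),(188,339),(138,429),(36,400)],L)],[.68,.15,1.77]);print(p,np.degrees(p[2]),r.round(1))
b=((.701,.0745,.20),104.5,0); m=((.612,-.036,.235),95,-4)
delta(*m);delta(*b,frm=m)
delta((.701,.0745,.09),104.5,0,frm=b)
"
```

```text
[0.67921614 0.15964054 1.75245667] 100.40837096078519 [-0.2 -0.1  2.7 -2.2  0.2  1.4 -1.5 -0.1]
shift [127.2  76.6  24. ] rot [ -0.3   4.2 -10.5]
shift [104.5  98.3  27.8] rot [-0.3  4.  -9.5]
shift [  0.   0. 110.] rot [0. 0. 0.]
```

>>> move_arm:
  commands: "26 15 5 0 1 -2 -1;52 31 10 0 2 -4 -1;78 46 15 0 3 -6 -1;104 62 20 0 4 -8 -1;127 77 24 0 4 -10.5 -1"

```text
t: 22.88
tcp_pos: [0.6099, -0.0312, 0.2303]
tool_rot: [0.673, 0.739, -0.029, 0.022]
force: [0.2, -0.2, -1.4]
finger_gap: 0.24
gripper_force: 111.1
```

>>> move_arm:
  commands: "25 22 6 0 1 -2 -1;50 46 13 0 2 -5 -1;75 70 20 0 3 -7 -1;95 90 25 0 4 -9 -1;104 98 28 0 4 -9 -1"

```text
t: 23.5
tcp_pos: [0.6979, 0.0795, 0.1937]
tool_rot: [0.613, 0.79, -0.007, -0.006]
force: [-0.8, -0.1, -1.5]
finger_gap: 0.239
gripper_force: 111.2
```

```bash
python3 -c "
from m import *
where()
delta((.6987,.0761,.085),103,0)"
```

```text
t 23.5 tcp [0.6979 0.0795 0.1937] yaw/pitch/roll [1.043e+02 1.000e-01 1.100e+00] F [-0.8 -0.1 -1.5] gap 0.239 q [-0.04  0.68  1.24 -0.    1.24 -0.29]
shift [ -3.6   2.1 108.7] rot [-1.1 -0.   1.3]
```

>>> move_arm:
  commands: "-2 1 30 -1 0 1 -1;-4 2 65 -1 0 1.3 -1;-4 2 95 -1 0 1.3 -1;-4 2 108 -1 0 1.3 -1;-4 2 108 -1 0 1.3 -1"

```text
t: 24.12
tcp_pos: [0.6986, 0.0748, 0.0869]
tool_rot: [0.623, 0.782, 0.0, -0.001]
force: [0.1, -0.4, -0.8]
finger_gap: 0.236
gripper_force: 111.1
```

>>> move_arm:
  commands: "0 0 2 0 0 0 -1;0 0 4 0 0 0 -1;0 0 6 0 0 0 -1;0 0 7 0 0 0 -1;0 0 7 0 0 0 -1"

```text
t: 24.75
tcp_pos: [0.6996, 0.075, 0.081]
tool_rot: [0.623, 0.783, 0.001, -0.0]
force: [-0.2, -0.0, -2.4]
finger_gap: 0.239
gripper_force: 111.1
```

```bash
python3 -c "
from m import *
where()"
```

```text
t 24.75 tcp [0.6996 0.075  0.081 ] yaw/pitch/roll [ 1.03e+02  1.00e-01 -1.00e-01] F [-0.2 -0.  -2.4] gap 0.239 q [-0.05  0.8   1.33  0.    1.01 -0.28]
```

>>> move_arm:
  commands: "0 0 1 0 0 0 -1;0 0 2 0 0 0 -1;0 0 3 0 0 0 -1;0 0 3.5 0 0 0 -1;0 0 3.5 0 0 0 -1"

```text
t: 25.38
tcp_pos: [0.6996, 0.075, 0.0775]
tool_rot: [0.623, 0.783, 0.001, -0.0]
force: [0.4, 0.1, -1.3]
finger_gap: 0.239
gripper_force: 111.1
```

>>> move_arm:
  commands: "0 0 1 0 0 0 -1;0 0 1 0 0 0 -1;0 0 2 0 0 0 -1;0 0 2 0 0 0 -1;0 0 2 0 0 0 -1"

```text
t: 26.0
tcp_pos: [0.6996, 0.075, 0.0756]
tool_rot: [0.623, 0.783, 0.001, -0.0]
force: [-0.2, 0.3, -1.3]
finger_gap: 0.238
gripper_force: 111.1
```

>>> move_arm:
  commands: "0 0 1 0 0 0 -1;0 0 1 0 0 0 -1;0 0 2 0 0 0 -1;0 0 2 0 0 0 -1;0 0 2 0 0 0 -1"

```text
t: 26.62
tcp_pos: [0.7, 0.0748, 0.075]
tool_rot: [0.623, 0.783, 0.002, 0.0]
force: [-0.5, -1.6, 6.8]
finger_gap: 0.233
gripper_force: 112.5
```

>>> move_arm:
  commands: "0 0 1 0 0 0 -1;0 0 1 0 0 0 -1;0 0 1.5 0 0 0 -1;0 0 1.5 0 0 0 -1;0 0 1.5 0 0 0 -1"

```text
t: 27.25
tcp_pos: [0.7002, 0.0747, 0.0747]
tool_rot: [0.622, 0.783, 0.002, 0.0]
force: [-1.5, -0.7, 11.1]
finger_gap: 0.242
gripper_force: 113.4
```

>>> move_arm:
  commands: "0 0 -2 0 0 0 -1;0 0 -2 0 0 0 0.3;0 0 -2 0 0 0 0.3;0 0 -2 0 0 0 0.3;0 0 -2 0 0 0 0.3"
  grip_force: 40

```text
t: 27.88
tcp_pos: [0.6996, 0.075, 0.0737]
tool_rot: [0.623, 0.783, 0.001, -0.0]
force: [-0.1, -0.8, 0.4]
finger_gap: 0.648
gripper_force: 0.0
```

>>> move_arm:
  commands: "0 0 -10 0 0 0 0.5;0 0 -30 0 0 0 1;0 0 -70 0 0 0 1;0 0 -110 0 0 0 1;0 0 -125 0 0 0 1"

```text
t: 28.5
tcp_pos: [0.7015, 0.0746, 0.204]
tool_rot: [0.623, 0.783, 0.004, 0.003]
force: [-0.0, 0.4, 0.1]
finger_gap: 1.005
gripper_force: 0.0
```

```bash
cat > cand.py <<'E'
from m import *
def tops(s,z,lo=(20,90,190),hi=(32,190,255)):
    h=cv2.cvtColor(s['image'],cv2.COLOR_RGB2HSV); return h
E
python3 -c "
from m import *
where()
h=cv2.cvtColor(load('top0')['image'],cv2.COLOR_RGB2HSV)
for u,v in((365,161),(469,193),(497,223),(498,271),(380,240),(420,240),(450,300)): print(u,v,h[v,u])
h=cv2.cvtColor(load('side0')['image'],cv2.COLOR_RGB2HSV)
for u,v in((279,187),(276,203),(355,137),(355,155),(431,152),(431,165)): print(u,v,h[v,u])
I=load('side10'); 
s=shot('side','side11')
"
```

```text
t 28.5 tcp [0.7015 0.0746 0.204 ] yaw/pitch/roll [103.    0.   -0.5] F [-0.   0.4  0.1] gap 1.005 q [-0.05  0.66  1.24  0.    1.23 -0.28]
365 161 [ 26 126 243]
469 193 [ 23 142 242]
497 223 [ 22 148 242]
498 271 [ 22 147 239]
380 240 [ 11 185 121]
420 240 [ 12 187 109]
450 300 [ 14 203 215]
279 187 [ 24 136 250]
276 203 [ 16 167 130]
355 137 [ 24 131 251]
355 155 [ 15 166 129]
431 152 [ 24 135 251]
431 165 [ 15 170 129]
```

```bash
cat > cand.py <<'E'
from m import *
def tops(s):
    h=cv2.cvtColor(s['image'],cv2.COLOR_RGB2HSV); m=cv2.morphologyEx(cv2.inRange(h,(19,95,205),(32,175,255)),cv2.MORPH_CLOSE,np.ones((3,3)))
    out=[]
    for c in cv2.findContours(m,cv2.RETR_EXTERNAL,cv2.CHAIN_APPROX_NONE)[0]:
        if 150<cv2.contourArea(c)<1200:
            e=cv2.fitEllipse(c); out.append((e[0],e[1],at(s,*e[0],.055)[:2].round(4),at(s,*e[0],.075)[:2].round(4)))
    return out
def show(n):
    s=load(n)
    for o in tops(s):
        if .38<o[2][0]<.8 and o[2][1]<.1: print(n,np.round(o[0],1),np.round(o[1],1),'z55',o[2],'z75',o[3])
E
python3 -c "
from cand import *
for n in('top0','side0','side11'): show(n)
a,b=load('side0')['image'].astype(int),load('side11')['image'].astype(int)
d=np.abs(a-b).max(2)
h=cv2.cvtColor(load('side11')['image'],cv2.COLOR_RGB2HSV)
I=cv2.imread('pics/side11.png')[170:330,150:310];J=cv2.imread('pics/side0.png')[170:330,150:310]
# blade mask
for n in('side0','side11'):
    h=cv2.cvtColor(load(n)['image'],cv2.COLOR_RGB2HSV); m=cv2.inRange(h[240:315,155:250],(0,0,140),(179,60,255)); ys,xs=np.nonzero(m); print(n,len(xs),xs.mean()+155,ys.mean()+240, xs.min()+155,ys.max()+240)
"
```

```text
top0 [497.9 274.7] [24.1 25.5] z55 [ 0.4279 -0.3863] z75 [ 0.4272 -0.3777]
top0 [496.4 225.3] [24.  25.8] z55 [ 0.5376 -0.3904] z75 [ 0.5345 -0.3818]
top0 [468.5 195.6] [24.  25.5] z55 [ 0.6056 -0.3311] z75 [ 0.6011 -0.3237]
top0 [364.5 163.4] [23.6 25.1] z55 [ 0.682  -0.0997] z75 [ 0.6758 -0.0972]
top0 [282.6 146.8] [ 5.7 66.4] z55 [0.7233 0.0835] z75 [0.7163 0.0821]
side0 [210.6 217.9] [ 6.7 58.2] z55 [0.7471 0.0502] z75 [0.7315 0.0643]
side0 [275.4 185.8] [16.6 25.5] z55 [ 0.6847 -0.0978] z75 [ 0.6711 -0.0792]
side0 [431.2 150.3] [13.7 24.2] z55 [ 0.43   -0.3838] z75 [ 0.4242 -0.3564]
side0 [354.3 135.7] [13.2 23.4] z55 [ 0.6154 -0.349 ] z75 [ 0.6038 -0.3226]
side0 [389.8 131.4] [13.  23.4] z55 [ 0.546  -0.4078] z75 [ 0.5366 -0.3797]
side11 [207.8 228.3] [ 8.1 27.6] z55 [0.7336 0.0764] z75 [0.7184 0.0897]
side11 [275.5 185.7] [16.9 25.8] z55 [ 0.6846 -0.0983] z75 [ 0.671  -0.0796]
side11 [431.3 150.2] [13.9 24.6] z55 [ 0.43   -0.3843] z75 [ 0.4242 -0.3569]
side11 [354.3 135.8] [13.9 23.7] z55 [ 0.6151 -0.3486] z75 [ 0.6036 -0.3223]
side11 [389.9 131.4] [13.4 24. ] z55 [ 0.5458 -0.408 ] z75 [ 0.5364 -0.3799]
side0 1387 204.38500360490266 281.7490987743331 177 302
side11 1438 203.80737134909597 283.4944367176634 175 305
```

```bash
python3 -c "
from m import *
a=((.7,.0746,.203),103,0);b=((.66,-.12,.19),51,0);c=((.602,-.323,.15),-5,0)
delta(*b,frm=a);delta(*c,frm=b)"
```

```text
shift [-180.6  -82.8   13. ] rot [ 0.  0. 52.]
shift [-194.3   82.7   40. ] rot [ 0.  0. 56.]
```

>>> move_arm:
  commands: "-36 -16 3 0 0 10.5 1;-72 -33 6 0 0 21 1;-108 -50 9 0 0 31.5 1;-144 -66 11 0 0 42 1;-181 -83 13 0 0 52 1"

```text
t: 29.18
tcp_pos: [0.6581, -0.1212, 0.1841]
tool_rot: [0.904, 0.428, 0.0, -0.002]
force: [0.8, 0.2, 0.2]
finger_gap: 1.002
gripper_force: 0.0
```

>>> move_arm:
  commands: "-39 16 8 0 0 10.5 1;-78 33 16 0 0 21 1;-117 50 24 0 0 31.5 1;-156 66 32 0 0 42 1;-194 83 40 0 0 52.5 1"

```text
t: 29.8
tcp_pos: [0.6004, -0.3239, 0.1432]
tool_rot: [1.0, -0.016, -0.0, -0.002]
force: [-0.3, -1.4, -0.3]
finger_gap: 1.001
gripper_force: 0.0
```

>>> move_arm:
  commands: "0 0 0 0 0 3.5 1;0 0 0 0 0 3.5 1;0 0 0 0 0 3.5 1;0 0 0 0 0 3.5 1;0 0 0 0 0 3.5 1"

```text
t: 30.42
tcp_pos: [0.602, -0.3227, 0.145]
tool_rot: [0.999, -0.043, 0.001, -0.001]
force: [0.8, -0.2, -0.1]
finger_gap: 0.995
gripper_force: 0.0
```

```bash
python3 -c "
from m import *
where();delta((.602,-.323,.022),-5,0)"
```

```text
t 30.43 tcp [ 0.602  -0.3227  0.145 ] yaw/pitch/roll [-4.9  0.1  0.1] F [ 0.8 -0.2 -0.1] gap 0.995 q [-0.66  0.7   1.35  0.    1.09  1.  ]
shift [-1.00e-01  7.00e-01  1.23e+02] rot [-0.1 -0.1  0.1]
```

>>> move_arm:
  commands: "0 0 35 0 0 0 1;0 0 70 0 0 0 1;0 0 100 0 0 0 1;0 0 120 0 0 0 1;0 0 120 0 0 0 1"
  grip_force: 40

```text
t: 31.05
tcp_pos: [0.6011, -0.3221, 0.0233]
tool_rot: [0.999, -0.044, -0.001, -0.002]
force: [0.3, 0.0, -0.1]
finger_gap: 1.003
gripper_force: 0.0
```

>>> move_arm:
  commands: "0 0 0 0 0 0 -1;0 0 0 0 0 0 -1;0 0 0 0 0 0 -1;0 0 0 0 0 0 -1;0 0 0 0 0 0 -1"

```text
t: 31.68
tcp_pos: [0.603, -0.3236, 0.0267]
tool_rot: [0.999, -0.044, 0.002, -0.0]
force: [-0.5, 1.3, 5.8]
finger_gap: 0.697
gripper_force: 43.5
```

>>> move_arm:
  commands: "0 0 -10 0 0 0 -1;0 0 -35 0 0 0 -1;0 0 -70 0 0 0 -1;0 0 -80 0 0 0 -1;0 0 -80 0 0 0 -1"

```text
t: 32.3
tcp_pos: [0.6018, -0.3232, 0.1052]
tool_rot: [0.999, -0.044, 0.001, -0.001]
force: [0.1, 0.4, -1.6]
finger_gap: 0.694
gripper_force: 43.6
```

```bash
python3 -c "
from m import *
where();delta((.557,-.2325,.103),-5,0);delta((.557,-.2325,.035),-5,0)"
```

```text
t 32.3 tcp [ 0.6018 -0.3232  0.1052] yaw/pitch/roll [-5.   0.1  0.1] F [ 0.1  0.4 -1.6] gap 0.694 q [-0.66  0.75  1.37  0.    1.02  1.  ]
shift [-52.5 -86.4   2.3] rot [-0.1 -0.1 -0. ]
shift [-52.6 -86.2  70.3] rot [-0.1 -0.1 -0. ]
```

>>> move_arm:
  commands: "-15 -25 0 0 0 0 -1;-30 -50 0 0 0 0 -1;-45 -75 0 0 0 0 -1;-52 -86 20 0 0 0 -1;-52 -86 45 0 0 0 -1"

```text
t: 32.92
tcp_pos: [0.556, -0.2308, 0.0585]
tool_rot: [0.999, -0.043, -0.001, -0.002]
force: [-0.9, -0.3, -1.0]
finger_gap: 0.694
gripper_force: 43.7
```

>>> move_arm:
  commands: "0 0 15 0 0 0 -1;0 0 22 0 0 0 -1;0 0 26 0 0 0 -1;0 0 28 0 0 0 -1;0 0 28 0 0 0 -1"

```text
t: 33.55
tcp_pos: [0.5579, -0.233, 0.0325]
tool_rot: [0.999, -0.044, 0.001, -0.001]
force: [-0.2, -0.6, -2.5]
finger_gap: 0.686
gripper_force: 43.7
```

```bash
python3 -c "
from m import *
where()"
```

```text
t 33.55 tcp [ 0.5579 -0.233   0.0325] yaw/pitch/roll [-5.   0.1  0.1] F [-0.2 -0.6 -2.5] gap 0.686 q [-0.58  0.78  1.62  0.    0.75  1.07]
```

Feel for contact, release at partial opening, and rise.

>>> move_arm:
  commands: "0 0 1 0 0 0 -1;0 0 2 0 0 0 -1;0 0 2.5 0 0 0 -1;0 0 2.5 0 0 0 -1;0 0 2.5 0 0 0 -1"

```text
t: 34.17
tcp_pos: [0.558, -0.233, 0.0317]
tool_rot: [0.999, -0.044, 0.001, -0.001]
force: [-2.3, 1.5, 8.8]
finger_gap: 0.696
gripper_force: 44.6
```

>>> move_arm:
  commands: "0 0 1 0 0 0 -1;0 0 1 0 0 0 -1;0 0 1 0 0 0 0.8;0 0 1 0 0 0 0.8;0 0 1 0 0 0 0.8"

```text
t: 34.8
tcp_pos: [0.5576, -0.2327, 0.0284]
tool_rot: [0.999, -0.044, 0.001, -0.001]
force: [-0.2, 0.1, -0.7]
finger_gap: 0.899
gripper_force: 0.0
```

>>> move_arm:
  commands: "0 0 -25 0 0 0 0.8;0 0 -60 0 0 0 1;0 0 -90 0 0 0 1;0 0 -110 0 0 0 1;0 0 -110 0 0 0 1"

```text
t: 35.42
tcp_pos: [0.5585, -0.2336, 0.1399]
tool_rot: [0.999, -0.044, 0.002, -0.0]
force: [0.3, -0.2, -0.6]
finger_gap: 1.005
gripper_force: 0.0
```

```bash
python3 -c "
from cand import *
where();shot('side','s12');show('s12');delta((.5355,-.381,.14),-5,0)"
```

```text
t 35.42 tcp [ 0.5585 -0.2336  0.1399] yaw/pitch/roll [-5.   0.2  0.1] F [ 0.3 -0.2 -0.6] gap 1.005 q [-0.58  0.61  1.57  0.    0.96  1.07]
s12 [213.1 219.9] [ 7.6 61.1] z55 [0.7391 0.0525] z75 [0.7238 0.0665]
s12 [275.6 185.8] [16.8 25.8] z55 [ 0.6845 -0.0981] z75 [ 0.6709 -0.0795]
s12 [352.5 160. ] [15.  21.6] z55 [ 0.5768 -0.2609] z75 [ 0.5665 -0.2372]
s12 [431.3 150.2] [13.9 24.5] z55 [ 0.43   -0.3842] z75 [ 0.4242 -0.3568]
s12 [389.9 131.4] [13.4 24. ] z55 [ 0.5459 -0.4079] z75 [ 0.5364 -0.3798]
shift [ -9.1 149.3  -1.7] rot [-0.1 -0.1 -0. ]
```

>>> move_arm:
  commands: "-2 40 0 0 0 0 1;-4 80 0 0 0 0 1;-6 115 0 0 0 0 1;-8 140 0 0 0 0 1;-9 149 0 0 0 0 1"

```text
t: 36.1
tcp_pos: [0.5348, -0.3816, 0.1369]
tool_rot: [0.999, -0.044, 0.0, -0.002]
force: [-0.0, 0.3, -0.1]
finger_gap: 1.0
gripper_force: 0.0
```

```bash
python3 -c "
from m import *
where();delta((.5355,-.381,.024),-5,0)"
```

```text
t 36.1 tcp [ 0.5348 -0.3816  0.1369] yaw/pitch/roll [-5.1 -0.   0.2] F [-0.   0.3 -0.1] gap 1.0 q [-0.79  0.68  1.43  0.    1.04  0.87]
shift [  0.7  -0.2 113. ] rot [-0.2  0.  -0.1]
```

>>> move_arm:
  commands: "0 0 35 0 0 0 1;0 0 70 0 0 0 1;0 0 100 0 0 0 1;0 0 114 0 0 0 1;0 0 114 0 0 0 1"

```text
t: 36.72
tcp_pos: [0.5353, -0.3792, 0.0232]
tool_rot: [0.999, -0.043, -0.0, -0.002]
force: [0.8, 0.8, 0.3]
finger_gap: 1.002
gripper_force: 0.0
```

>>> move_arm:
  commands: "0 0 0 0 0 0 -1;0 0 0 0 0 0 -1;0 0 0 0 0 0 -1;0 0 0 0 0 0 -1;0 0 0 0 0 0 -1"

```text
t: 37.35
tcp_pos: [0.5366, -0.3813, 0.0258]
tool_rot: [0.999, -0.044, 0.002, -0.0]
force: [0.6, -0.6, 6.4]
finger_gap: 0.694
gripper_force: 43.7
```

>>> move_arm:
  commands: "0 0 -10 0 0 0 -1;0 0 -35 0 0 0 -1;0 0 -70 0 0 0 -1;0 0 -100 0 0 0 -1;0 0 -100 0 0 0 -1"

```text
t: 37.98
tcp_pos: [0.5366, -0.3816, 0.1267]
tool_rot: [0.999, -0.044, 0.003, 0.0]
force: [-0.5, 0.8, -2.5]
finger_gap: 0.697
gripper_force: 43.7
```

```bash
python3 -c "
from m import *
where();delta((.476,-.2255,.034),-5,0)"
```

```text
t 37.98 tcp [ 0.5366 -0.3816  0.1267] yaw/pitch/roll [-5.   0.3 -0. ] F [-0.5  0.8 -2.5] gap 0.697 q [-0.79  0.69  1.43  0.    1.01  0.87]
shift [ -74.5 -150.3   92.2] rot [ 0.  -0.3 -0. ]
```

>>> move_arm:
  commands: "-20 -40 0 0 0 0 -1;-40 -80 0 0 0 0 -1;-58 -115 0 0 0 0 -1;-70 -140 5 0 0 0 -1;-74 -150 25 0 0 0 -1"

```text
t: 38.6
tcp_pos: [0.4733, -0.2223, 0.0986]
tool_rot: [0.999, -0.043, -0.0, -0.002]
force: [-0.4, -0.1, -2.5]
finger_gap: 0.691
gripper_force: 44.0
```

>>> move_arm:
  commands: "0 0 25 0 0 0 -1;0 0 45 0 0 0 -1;0 0 58 0 0 0 -1;0 0 64 0 0 0 -1;0 0 66 0 0 0 -1"

```text
t: 39.22
tcp_pos: [0.4749, -0.2245, 0.0331]
tool_rot: [0.999, -0.044, 0.0, -0.001]
force: [0.2, 0.3, -2.1]
finger_gap: 0.69
gripper_force: 44.0
```

```bash
python3 -c "
from m import *
where();delta((.476,-.2255,.034),-5,0)"
```

```text
t 39.23 tcp [ 0.4749 -0.2245  0.0331] yaw/pitch/roll [-5.   0.   0.2] F [ 0.2  0.3 -2.1] gap 0.69 q [-0.66  0.72  1.82  0.01  0.6   1.  ]
shift [ 1.2  0.9 -0.9] rot [-0.2 -0.  -0. ]
```

>>> move_arm:
  commands: "0 0 1 0 0 0 -1;0 0 2 0 0 0 -1;0 0 3 0 0 0 -1;0 0 3 0 0 0 -1;0 0 3 0 0 0 -1"

```text
t: 39.85
tcp_pos: [0.4752, -0.2247, 0.0309]
tool_rot: [0.999, -0.044, 0.001, -0.001]
force: [0.6, -0.6, 1.6]
finger_gap: 0.695
gripper_force: 44.1
```

>>> move_arm:
  commands: "0 0 1 0 0 0 -1;0 0 1 0 0 0 -1;0 0 1 0 0 0 0.8;0 0 1 0 0 0 0.8;0 0 1 0 0 0 0.8"

```text
t: 40.48
tcp_pos: [0.475, -0.2245, 0.0293]
tool_rot: [0.999, -0.044, 0.001, -0.001]
force: [-0.0, -0.7, 0.1]
finger_gap: 0.899
gripper_force: 0.0
```

>>> move_arm:
  commands: "0 0 -25 0 0 0 0.8;0 0 -60 0 0 0 1;0 0 -90 0 0 0 1;0 0 -110 0 0 0 1;0 0 -110 0 0 0 1"

```text
t: 41.1
tcp_pos: [0.4757, -0.2254, 0.1407]
tool_rot: [0.999, -0.044, 0.002, -0.0]
force: [-0.4, 0.0, -0.4]
finger_gap: 0.996
gripper_force: 0.0
```

```bash
python3 -c "
from cand import *
where();shot('side','s13');show('s13');delta((.429,-.385,.13),-5,0)"
```

```text
t 41.1 tcp [ 0.4757 -0.2254  0.1407] yaw/pitch/roll [-5.   0.2  0. ] F [-0.4  0.  -0.4] gap 0.996 q [-0.66  0.53  1.77  0.    0.84  1.  ]
s13 [213.3 219.6] [ 7.3 61.1] z55 [0.7393 0.0515] z75 [0.724  0.0655]
s13 [275.5 185.8] [16.7 25.8] z55 [ 0.6846 -0.098 ] z75 [ 0.6709 -0.0793]
s13 [385.5 173.9] [16.5 21.4] z55 [ 0.49   -0.2517] z75 [ 0.4823 -0.2284]
s13 [354.6 160.6] [15.6 25.6] z55 [ 0.5717 -0.2615] z75 [ 0.5615 -0.2379]
s13 [431.3 150.2] [13.9 24.5] z55 [ 0.43   -0.3842] z75 [ 0.4242 -0.3568]
shift [-31.9 163.6   9.2] rot [-0.1 -0.1 -0. ]
```

>>> move_arm:
  commands: "-6 35 0 0 0 0 1;-12 75 0 0 0 0 1;-20 115 0 0 0 0 1;-28 150 0 0 0 0 1;-32 164 9 0 0 0 1"

```text
t: 41.78
tcp_pos: [0.428, -0.3871, 0.1287]
tool_rot: [0.999, -0.045, 0.001, -0.001]
force: [0.4, -0.0, -0.3]
finger_gap: 1.001
gripper_force: 0.0
```

```bash
python3 -c "
from m import *
where();delta((.429,-.385,.02),-5,0)"
```

```text
t 41.77 tcp [ 0.428  -0.3871  0.1287] yaw/pitch/roll [-5.1  0.1  0.2] F [ 0.4 -0.  -0.3] gap 1.001 q [-0.93  0.6   1.65  0.    0.9   0.73]
shift [  0.7  -1.9 108.7] rot [-0.2 -0.1 -0.1]
```

>>> move_arm:
  commands: "0 -1 35 0 0 0 1;0 -1 70 0 0 0 1;0 -1 98 0 0 0 1;0 -1 109 0 0 0 1;0 -1 109 0 0 0 1"

```text
t: 42.4
tcp_pos: [0.4286, -0.3828, 0.0199]
tool_rot: [0.999, -0.043, -0.0, -0.002]
force: [0.7, 0.3, 0.3]
finger_gap: 0.999
gripper_force: 0.0
```

>>> move_arm:
  commands: "0 0 0 0 0 0 -1;0 0 0 0 0 0 -1;0 0 0 0 0 0 -1;0 0 0 0 0 0 -1;0 0 0 0 0 0 -1"

```text
t: 43.02
tcp_pos: [0.4296, -0.3848, 0.0224]
tool_rot: [0.999, -0.044, 0.002, -0.0]
force: [0.3, 0.0, 6.5]
finger_gap: 0.689
gripper_force: 43.5
```

>>> move_arm:
  commands: "0 0 -15 0 0 0 -1;0 0 -50 0 0 0 -1;0 0 -90 0 0 0 -1;0 0 -130 0 0 0 -1;0 0 -140 0 0 0 -1"

```text
t: 43.65
tcp_pos: [0.4297, -0.3856, 0.1643]
tool_rot: [0.999, -0.044, 0.002, 0.001]
force: [-0.3, -0.4, -0.8]
finger_gap: 0.695
gripper_force: 43.4
```

```bash
python3 -c "
from m import *
where();delta((.501,.0335,.16),-5,0)"
```

```text
t 43.65 tcp [ 0.4297 -0.3856  0.1643] yaw/pitch/roll [-5.   0.3 -0.1] F [-0.3 -0.4 -0.8] gap 0.695 q [-0.93  0.55  1.62  0.    0.97  0.73]
shift [  34.5 -423.7    3.7] rot [ 0.1 -0.3 -0. ]
```

>>> move_arm:
  commands: "3 -30 0 0 0 0 -1;7 -75 0 0 0 0 -1;11 -125 0 0 0 0 -1;15 -175 0 0 0 0 -1;19 -225 0 0 0 0 -1"

```text
t: 44.28
tcp_pos: [0.4666, -0.16, 0.1609]
tool_rot: [0.999, -0.044, -0.0, -0.002]
force: [1.0, 0.2, -1.7]
finger_gap: 0.693
gripper_force: 43.5
```

>>> move_arm:
  commands: "4 -50 0 0 0 0 -1;8 -100 0 0 0 0 -1;12 -150 0 0 0 0 -1;14 -185 0 0 0 0 -1;15 -198 10 0 0 0 -1"

```text
t: 44.9
tcp_pos: [0.4993, 0.0359, 0.1518]
tool_rot: [0.999, -0.042, 0.001, -0.001]
force: [0.5, -0.0, -1.1]
finger_gap: 0.69
gripper_force: 43.5
```

```bash
python3 -c "
from m import *
where();delta((.501,.0335,.031),-5,0)"
```

```text
t 44.9 tcp [0.4993 0.0359 0.1518] yaw/pitch/roll [-4.8  0.1  0.2] F [ 0.5 -0.  -1.1] gap 0.69 q [-0.15  0.48  1.82  0.    0.84  1.5 ]
shift [  1.8   2.5 120.8] rot [-0.2 -0.1  0.2]
```

>>> move_arm:
  commands: "1 1 35 0 0 0 -1;1 1 70 0 0 0 -1;1 1 100 0 0 0 -1;1 1 116 0 0 0 -1;1 1 120 0 0 0 -1"

```text
t: 45.52
tcp_pos: [0.4999, 0.0328, 0.031]
tool_rot: [0.999, -0.044, -0.001, -0.001]
force: [-0.9, 0.5, -1.3]
finger_gap: 0.693
gripper_force: 43.5
```

>>> move_arm:
  commands: "0 0 1 0 0 0 -1;0 0 2 0 0 0 -1;0 0 3 0 0 0 -1;0 0 3 0 0 0 -1;0 0 3 0 0 0 -1"

```text
t: 46.15
tcp_pos: [0.5008, 0.0333, 0.0294]
tool_rot: [0.999, -0.044, 0.001, -0.001]
force: [-1.1, -0.6, -1.1]
finger_gap: 0.693
gripper_force: 43.5
```

>>> move_arm:
  commands: "0 0 1 0 0 0 -1;0 0 1.5 0 0 0 -1;0 0 2 0 0 0 -1;0 0 2 0 0 0 -1;0 0 2 0 0 0 -1"

```text
t: 46.78
tcp_pos: [0.5005, 0.0333, 0.0274]
tool_rot: [0.999, -0.044, 0.001, -0.001]
force: [-1.0, 0.9, 4.6]
finger_gap: 0.691
gripper_force: 43.9
```

>>> move_arm:
  commands: "0 0 0.5 0 0 0 -1;0 0 0.5 0 0 0 -1;0 0 0.5 0 0 0 0.8;0 0 0.5 0 0 0 0.8;0 0 0.5 0 0 0 0.8"

```text
t: 47.4
tcp_pos: [0.5006, 0.0333, 0.0264]
tool_rot: [0.999, -0.044, 0.0, -0.001]
force: [-0.5, 0.1, -0.1]
finger_gap: 0.897
gripper_force: 0.0
```

>>> move_arm:
  commands: "0 0 -25 0 0 0 0.8;0 0 -60 0 0 0 1;0 0 -90 0 0 0 1;0 0 -120 0 0 0 1;0 0 -120 0 0 0 1"

```text
t: 48.02
tcp_pos: [0.502, 0.0328, 0.1485]
tool_rot: [0.999, -0.044, 0.003, -0.001]
force: [-0.2, -0.6, 0.1]
finger_gap: 1.001
gripper_force: 0.0
```

```bash
python3 -c "
from cand import *
where();shot('side','s14');show('s14');delta((.683,-.099,.14),-5,0)
h=cv2.cvtColor(load('s14')['image'],cv2.COLOR_RGB2HSV); m=cv2.inRange(h[240:315,155:250],(0,0,140),(179,60,255)); ys,xs=np.nonzero(m); print(len(xs),xs.mean()+155,ys.mean()+240)"
```

```text
t 48.02 tcp [0.502  0.0328 0.1485] yaw/pitch/roll [-5.   0.4  0.1] F [-0.2 -0.6  0.1] gap 1.001 q [-0.16  0.49  1.82  0.    0.83  1.5 ]
s14 [318.4 255.7] [22.4 27.6] z55 [0.5051 0.0312] z75 [0.497  0.0459]
s14 [213.1 219.6] [ 6.8 61.6] z55 [0.7396 0.0517] z75 [0.7242 0.0657]
s14 [275.5 185.9] [16.7 25.5] z55 [ 0.6846 -0.0978] z75 [ 0.6709 -0.0791]
s14 [387.8 174.5] [16.7 26.2] z55 [ 0.4846 -0.2523] z75 [ 0.477  -0.2289]
s14 [357.3 160.6] [16.2 18.6] z55 [ 0.5662 -0.2643] z75 [ 0.5562 -0.2405]
shift [192.9 115.5   7.5] rot [-0.1 -0.2 -0. ]
1411 203.7965981573352 283.6009922041106
```

Short0 hasn't moved. Going for it.

>>> move_arm:
  commands: "40 24 0 0 0 0 1;85 50 0 0 0 0 1;130 78 0 0 0 0 1;170 102 4 0 0 0 1;193 115 8 0 0 0 1"

```text
t: 48.7
tcp_pos: [0.6836, -0.1001, 0.1359]
tool_rot: [0.999, -0.044, -0.0, -0.001]
force: [0.9, 1.2, 0.3]
finger_gap: 1.001
gripper_force: 0.0
```

```bash
python3 -c "
from cand import *
where();delta((.683,-.099,.02),-5,0)"
```

```text
t 48.7 tcp [ 0.6836 -0.1001  0.1359] yaw/pitch/roll [-5.1 -0.   0.2] F [0.9 1.2 0.3] gap 1.001 q [-0.31  0.72  1.33  0.    1.09  1.35]
shift [ -0.6  -0.7 115.9] rot [-0.2  0.  -0.1]
```

>>> move_arm:
  commands: "0 0 35 0 0 0 1;0 0 70 0 0 0 1;0 0 100 0 0 0 1;0 0 116 0 0 0 1;0 0 116 0 0 0 1"

```text
t: 49.32
tcp_pos: [0.6813, -0.0976, 0.0202]
tool_rot: [0.999, -0.044, -0.002, -0.002]
force: [0.2, -0.1, 0.2]
finger_gap: 1.002
gripper_force: 0.0
```

>>> move_arm:
  commands: "0 0 0 0 0 0 -1;0 0 0 0 0 0 -1;0 0 0 0 0 0 -1;0 0 0 0 0 0 -1;0 0 0 0 0 0 -1"

```text
t: 49.95
tcp_pos: [0.6841, -0.0985, 0.0243]
tool_rot: [0.999, -0.044, 0.002, -0.001]
force: [0.4, 0.6, 6.3]
finger_gap: 0.69
gripper_force: 43.9
```

>>> move_arm:
  commands: "0 0 -15 0 0 0 -1;0 0 -40 0 0 0 -1;0 0 -70 0 0 0 -1;0 0 -100 0 0 0 -1;0 0 -110 0 0 0 -1"

```text
t: 50.58
tcp_pos: [0.6836, -0.0986, 0.135]
tool_rot: [0.999, -0.044, 0.002, -0.001]
force: [-0.4, 0.4, -1.5]
finger_gap: 0.687
gripper_force: 43.5
```

```bash
python3 -c "
from m import *
where();delta((.582,.0258,.13),-5,0)"
```

```text
t 50.58 tcp [ 0.6836 -0.0986  0.135 ] yaw/pitch/roll [-5.   0.3  0.1] F [-0.4  0.4 -1.5] gap 0.687 q [-0.31  0.72  1.34  0.    1.08  1.35]
shift [-112.1 -115.     4.7] rot [-0.1 -0.3 -0. ]
```

>>> move_arm:
  commands: "-25 -22 0 0 0 0 -1;-55 -50 0 0 0 0 -1;-85 -82 0 0 0 0 -1;-105 -106 0 0 0 0 -1;-112 -115 5 0 0 0 -1"

```text
t: 51.2
tcp_pos: [0.5794, 0.0275, 0.1272]
tool_rot: [0.999, -0.043, -0.0, -0.001]
force: [0.2, -0.9, -2.1]
finger_gap: 0.69
gripper_force: 43.5
```

```bash
python3 -c "
from m import *
where();delta((.582,.0258,.031),-5,0)"
```

```text
t 51.2 tcp [0.5794 0.0275 0.1272] yaw/pitch/roll [-4.9 -0.1  0.2] F [ 0.2 -0.9 -2.1] gap 0.69 q [-0.15  0.61  1.64  0.    0.9   1.51]
shift [ 2.9  1.7 96.2] rot [-0.2  0.1  0.1]
```

>>> move_arm:
  commands: "1 1 35 0 0 0 -1;1 1 65 0 0 0 -1;1 1 85 0 0 0 -1;1 1 93 0 0 0 -1;1 1 96 0 0 0 -1"

```text
t: 51.82
tcp_pos: [0.5825, 0.0247, 0.0312]
tool_rot: [0.999, -0.044, 0.0, -0.001]
force: [0.7, -0.4, -2.2]
finger_gap: 0.689
gripper_force: 43.5
```

>>> move_arm:
  commands: "0 0 1 0 0 0 -1;0 0 2 0 0 0 -1;0 0 3 0 0 0 -1;0 0 3 0 0 0 -1;0 0 3 0 0 0 -1"

```text
t: 52.45
tcp_pos: [0.5826, 0.0251, 0.0293]
tool_rot: [0.999, -0.044, 0.001, -0.001]
force: [-1.0, 0.2, 2.5]
finger_gap: 0.69
gripper_force: 43.6
```

>>> move_arm:
  commands: "0 0 1 0 0 0 -1;0 0 1 0 0 0 -1;0 0 1 0 0 0 0.8;0 0 1 0 0 0 0.8;0 0 1 0 0 0 0.8"

```text
t: 53.08
tcp_pos: [0.5821, 0.0251, 0.0275]
tool_rot: [0.999, -0.044, 0.0, -0.001]
force: [-0.7, 0.6, 0.2]
finger_gap: 0.897
gripper_force: 0.0
```

>>> move_arm:
  commands: "0 0 -25 0 0 0 0.8;0 0 -60 0 0 0 1;0 0 -90 0 0 0 1;0 0 -120 0 0 0 1;0 0 -140 0 0 0 1"

```text
t: 53.7
tcp_pos: [0.5824, 0.0247, 0.1691]
tool_rot: [0.999, -0.044, 0.001, -0.001]
force: [-0.1, 0.8, 0.3]
finger_gap: 1.002
gripper_force: 0.0
```

>>> move_arm:
  commands: "-10 45 0 0 0 0 1;-25 95 0 0 0 0 1;-45 150 0 0 0 0 1;-65 205 0 0 0 0 1;-90 260 0 0 0 0 1"

```text
t: 54.32
tcp_pos: [0.4691, -0.2281, 0.1669]
tool_rot: [0.999, -0.043, 0.001, -0.001]
force: [0.7, -0.2, -0.1]
finger_gap: 1.001
gripper_force: 0.0
```

>>> move_arm:
  commands: "-20 50 -5 0 0 0 1;-45 100 -10 0 0 0 1;-70 150 -15 0 0 0 1;-90 200 -20 0 0 0 1;-100 230 -20 0 0 0 1"

```text
t: 54.95
tcp_pos: [0.3485, -0.4496, 0.1865]
tool_rot: [0.999, -0.045, 0.001, -0.001]
force: [-0.2, -0.3, 0.3]
finger_gap: 0.999
gripper_force: 0.0
```

```bash
python3 -c "
from cand import *
where();shot('side','s15');shot('top','t15');show('s15');show('t15')
I=cv2.imread('pics/t15.png')[120:345,120:520];cv2.imwrite('pics/f.png',cv2.resize(I,None,fx=2,fy=2,interpolation=cv2.INTER_CUBIC))"
```

```text
t 54.95 tcp [ 0.3485 -0.4496  0.1865] yaw/pitch/roll [-5.1  0.1  0.1] F [-0.2 -0.3  0.3] gap 0.999 q [-1.11  0.51  1.62  0.    1.01  0.55]
s15 [319.4 256. ] [22.6 29.6] z55 [0.5031 0.0309] z75 [0.495  0.0456]
s15 [284.5 237.4] [21.1 28.8] z55 [0.5861 0.0226] z75 [0.5754 0.0376]
s15 [196.  224.1] [ 7.  60.3] z55 [0.762  0.0786] z75 [0.746  0.0919]
s15 [387.7 174.5] [16.6 26. ] z55 [ 0.4848 -0.2523] z75 [ 0.4772 -0.2289]
s15 [354.6 160.6] [15.4 25.2] z55 [ 0.5718 -0.2615] z75 [ 0.5616 -0.2378]
t15 [428.  254.4] [25.6 26.6] z55 [ 0.4753 -0.2322] z75 [ 0.4736 -0.227 ]
t15 [306.6 245.4] [25.5 25.8] z55 [0.4993 0.0322] z75 [0.4971 0.0318]
t15 [429.8 215.6] [25.  26.2] z55 [ 0.5613 -0.2407] z75 [ 0.5577 -0.2352]
t15 [309.9 208.1] [24.7 25.7] z55 [0.5816 0.024 ] z75 [0.5776 0.0238]
```

View pics/f.png

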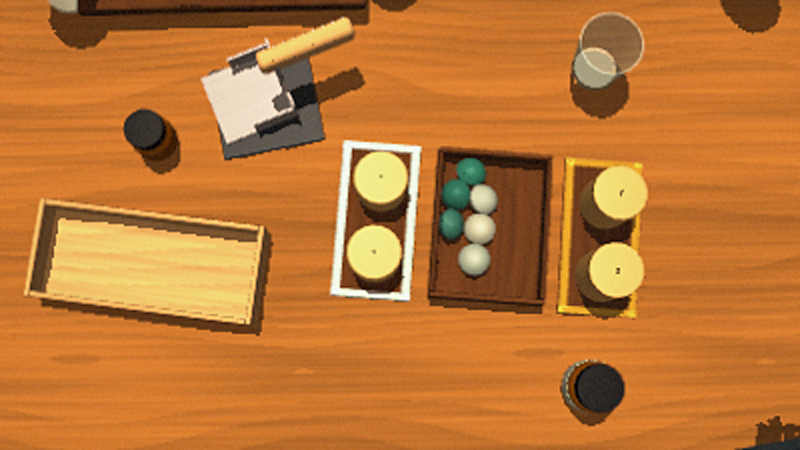

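Everything stands right except the scoop, which has been knocked off-centre on the slab: lip corners now at crop (203,78), (224,144), handle (262,62)–(350,27). I'll regrip and re-lay it.

```bash
python3 -c "
from m import *
from g import fit
t=load('t15'); c=lambda u,v:(120+u/2,120+v/2)
o=[(t,*c(203,78),(.045,-.043,.007)),(t,*c(224,144),(.045,.043,.007)),(t,*c(350,27),(-.135,0,.107)),(t,*c(261,62),(-.025,0,.107))]
p,r=fit(o,[.69,.16,1.8]);print(p,np.degrees(p[2]),r.round(1))
S=load('s15');h=cv2.cvtColor(S['image'],cv2.COLOR_RGB2HSV)
sl=[(t,*c(*q),l) for q,l in zip([(225,159),(324,138),(306,57)],[(.06,.055,.005),(-.06,.055,.005),(-.06,-.055,.005)])]
q,r2=fit(sl,[.68,.157,1.77]);print('slab',q,np.degrees(q[2]),r2.round(1))
# handle in side: fitted ellipse centre/axis from top-face blob
print('pred side handle mid top',proj(S,np.array([p[0],p[1],.107])+R.from_euler('z',p[2]).apply([-.08,0,0])))
P=scoop_tcp([p[0],p[1],0],np.degrees(p[2]),0,-.083,.078);print('grip',P)
a=((.3485,-.4496,.186),-5,0);b=((.50,-.25,.24),35,0);d=((.62,-.08,.23),70,0);e=((P[0],P[1],.17),np.degrees(p[2]),0)
delta(*b,frm=a);delta(*d,frm=b);delta(*e,frm=d)
"
```

```text
[0.68822655 0.17627239 1.919885  ] 110.00130740748286 [-0.6 -0.1  0.7 -0.   1.8 -0.  -2.2  0.2]
slab [0.67923347 0.15762409 1.76559289] 101.16102077097655 [-0.6  0.5  0.3  0.5  0.2 -3.1]
pred side handle mid top [202.08253395 220.92854629]
grip [0.716616   0.09827855 0.078     ]
shift [ 133.5 -212.   -54. ] rot [  0.   0. -40.]
shift [195.8 -70.4  10. ] rot [  0.   0. -35.]
shift [200.6  29.8  60. ] rot [  0.   0. -40.]
```

>>> move_arm:
  commands: "27 -42 -11 0 0 -8 1;54 -84 -22 0 0 -16 1;81 -126 -33 0 0 -24 1;108 -168 -44 0 0 -32 1;133 -212 -54 0 0 -40 1"

```text
t: 55.68
tcp_pos: [0.5016, -0.2447, 0.241]
tool_rot: [0.953, 0.303, 0.001, -0.002]
force: [0.7, -0.2, -0.6]
finger_gap: 0.999
gripper_force: 0.0
```

>>> move_arm:
  commands: "39 -14 2 0 0 -7 1;78 -28 4 0 0 -14 1;117 -42 6 0 0 -21 1;157 -56 8 0 0 -28 1;196 -70 10 0 0 -35 1"

```text
t: 56.3
tcp_pos: [0.6213, -0.075, 0.231]
tool_rot: [0.818, 0.576, 0.001, -0.001]
force: [0.7, 0.1, -0.2]
finger_gap: 1.003
gripper_force: 0.0
```

```bash
python3 -c "
from m import *
S=load('s15')
pm=lambda x,y,yaw:proj(S,np.array([x,y,.107])+R.from_euler('z',yaw,degrees=True).apply([-.08,0,0]))
a=pm(.681,.1535,104.4);b=pm(.680,.1572,103);c=pm(.6882,.1763,110);print(a-[210.6,217.9],b-[213.2,219.6],c-[196,224.1])
where();delta((.7166,.0983,.16),110,0)
delta((.7166,.0983,.074),110,0)"
```

```text
[ 6.02846998 -2.5413857 ] [ 3.60065202 -2.65681239] [ 6.0853066  -3.15722118]
t 56.3 tcp [ 0.6213 -0.075   0.231 ] yaw/pitch/roll [70.3  0.2  0.1] F [ 0.7  0.1 -0.2] gap 1.003 q [-0.3   0.53  1.43  0.    1.18  0.04]
shift [195.   31.4  71.6] rot [ -0.   -0.2 -39.7]
shift [194.8  31.5 157.6] rot [ -0.   -0.2 -39.7]
```

Side-view offsets agree with the new pose, so I'm gripping it there.

>>> move_arm:
  commands: "39 6 12 0 0 -8 1;78 12 25 0 0 -16 1;117 19 38 0 0 -24 1;156 25 52 0 0 -32 1;195 31 65 0 0 -40 1"

```text
t: 56.92
tcp_pos: [0.7166, 0.0977, 0.166]
tool_rot: [0.571, 0.821, 0.001, -0.001]
force: [0.9, 0.2, -0.3]
finger_gap: 1.001
gripper_force: 0.0
```

```bash
python3 -c "
from m import *
where();delta((.7166,.0983,.0735),110,0)"
```

```text
t 56.92 tcp [0.7166 0.0977 0.166 ] yaw/pitch/roll [110.3   0.2  -0. ] F [ 0.9  0.2 -0.3] gap 1.001 q [-0.02  0.73  1.22  0.    1.2  -0.38]
shift [ 0.3  0.2 92.5] rot [ 0.  -0.2  0.3]
```

>>> move_arm:
  commands: "0 0 30 0 0 0 0.6;0 0 60 0 0 0 0.6;0 0 85 0 0 0 0.6;0 0 92 0 0 0 0.6;0 0 92 0 0 0 -1"
  grip_force: 60

```text
t: 57.55
tcp_pos: [0.7169, 0.096, 0.0748]
tool_rot: [0.573, 0.819, 0.001, -0.001]
force: [0.1, -0.2, -0.3]
finger_gap: 0.604
gripper_force: 0.0
```

>>> move_arm:
  commands: "0 0 0 0 0 0 -1;0 0 0 0 0 0 -1;0 0 0 0 0 0 -1;0 0 0 0 0 0 -1;0 0 0 0 0 0 -1"
  grip_force: 100

```text
t: 58.18
tcp_pos: [0.7187, 0.0953, 0.077]
tool_rot: [0.574, 0.819, 0.002, 0.001]
force: [0.8, 0.3, 6.3]
finger_gap: 0.238
gripper_force: 97.3
```

>>> move_arm:
  commands: "0 0 -10 0 0 0 -1;0 0 -25 0 0 0 -1;0 0 -40 0 0 0 -1;0 0 -40 0 0 0 -1;0 0 -40 0 0 0 -1"

```text
t: 58.8
tcp_pos: [0.717, 0.0953, 0.1151]
tool_rot: [0.574, 0.819, 0.001, -0.0]
force: [-1.1, 0.0, -1.7]
finger_gap: 0.243
gripper_force: 97.2
```

```bash
python3 -c "
from m import *
where()
T=np.array([.6793,.1577,0]);Rr=R.from_euler('z',[101.5],degrees=True)
p,r,_=cur(); o=np.array([.6882,.1763,0]); g=R.from_euler('z',-110,degrees=True).apply(np.array([p[0],p[1],0])-o);print('g',g)
P=T+Rr.apply(g)[0]; print(P); delta((P[0],P[1],p[2]),101.5+(0),0)"
```

```text
t 58.8 tcp [0.717  0.0953 0.1151] yaw/pitch/roll [ 1.1e+02  1.0e-01 -1.0e-01] F [-1.1  0.  -1.7] gap 0.243 q [-0.02  0.79  1.25  0.    1.1  -0.37]
g [-0.08598824  0.00060991  0.        ]
[0.69584563 0.0733164  0.        ]
shift [-13.4 -27.4  -0.1] rot [ 0.1 -0.1  8.5]
```

>>> move_arm:
  commands: "-6 -12 0 0 0 4 -1;-13 -27 0 0 0 8.5 -1;-13 -27 0 0 0 8.5 -1;-13 -27 20 0 0 8.5 -1;-13 -27 33 0 0 8.5 -1"

```text
t: 59.42
tcp_pos: [0.6958, 0.0744, 0.0798]
tool_rot: [0.632, 0.775, 0.001, -0.001]
force: [-0.0, 0.7, -2.6]
finger_gap: 0.24
gripper_force: 97.3
```

>>> move_arm:
  commands: "0 0 2 0 0 0 -1;0 0 4 0 0 0 -1;0 0 5 0 0 0 -1;0 0 5 0 0 0 -1;0 0 5 0 0 0 -1"

```text
t: 60.05
tcp_pos: [0.6966, 0.074, 0.0774]
tool_rot: [0.633, 0.774, 0.002, -0.0]
force: [-0.3, 0.0, -2.8]
finger_gap: 0.243
gripper_force: 97.4
```

```bash
python3 -c "
from m import *
where();delta((.6958,.0733,.0765),101.5)"
```

```text
t 60.05 tcp [0.6966 0.074  0.0774] yaw/pitch/roll [ 1.015e+02  1.000e-01 -1.000e-01] F [-0.3  0.  -2.8] gap 0.243 q [-0.05  0.8   1.34  0.    1.   -0.26]
shift [-0.5 -0.9  0.9] rot [ 0.1 -0.1 -0. ]
```

>>> move_arm:
  commands: "0 0 1 0 0 0 -1;0 0 1.5 0 0 0 -1;0 0 2 0 0 0 -1;0 0 2 0 0 0 -1;0 0 2 0 0 0 -1"

```text
t: 60.68
tcp_pos: [0.6969, 0.0736, 0.077]
tool_rot: [0.633, 0.774, 0.002, 0.0]
force: [-2.3, -1.0, 7.1]
finger_gap: 0.24
gripper_force: 98.7
```

>>> move_arm:
  commands: "0 0 1 0 0 0 -1;0 0 1 0 0 0 -1;0 0 1 0 0 0 -1;0 0 1 0 0 0 -1;0 0 1 0 0 0 -1"

```text
t: 61.3
tcp_pos: [0.6969, 0.0734, 0.0769]
tool_rot: [0.633, 0.774, 0.002, 0.0]
force: [-3.0, -2.1, 9.7]
finger_gap: 0.236
gripper_force: 99.2
```

Seated on the slab. Release, rise, and clear the view.

>>> move_arm:
  commands: "0 0 -1.5 0 0 0 -1;0 0 -1.5 0 0 0 0.3;0 0 -1.5 0 0 0 0.3;0 0 -1.5 0 0 0 0.3;0 0 -1.5 0 0 0 0.3"
  grip_force: 40

```text
t: 61.92
tcp_pos: [0.6964, 0.074, 0.0752]
tool_rot: [0.633, 0.774, 0.001, -0.0]
force: [0.3, -0.2, 1.1]
finger_gap: 0.65
gripper_force: 0.0
```

>>> move_arm:
  commands: "0 0 -20 0 0 0 0.5;0 0 -60 0 0 0 0.5;0 0 -110 0 0 0 0.5;0 0 -140 0 0 0 0.5;0 0 -150 0 0 0 0.5"

```text
t: 62.55
tcp_pos: [0.6978, 0.0736, 0.2299]
tool_rot: [0.633, 0.774, 0.003, 0.002]
force: [0.0, 0.3, -0.2]
finger_gap: 0.748
gripper_force: 0.0
```

>>> move_arm:
  commands: "-45 15 0 0 0 8 0.5;-90 30 0 0 0 16 0.5;-140 45 0 0 0 24 0.5;-190 60 0 0 0 32 0.5;-240 75 0 0 0 40 0.5"

```text
t: 63.18
tcp_pos: [0.8176, -0.1479, 0.2239]
tool_rot: [0.861, 0.509, 0.001, -0.002]
force: [0.6, 0.3, -0.1]
finger_gap: 0.753
gripper_force: 0.0
```

>>> move_arm:
  commands: "-45 25 0 0 0 0 0.5;-90 50 0 0 0 0 0.5;-135 75 0 0 0 0 0.5;-180 100 0 0 0 0 0.5;-220 125 0 0 0 0 0.5"

```text
t: 63.8
tcp_pos: [0.8215, -0.4014, 0.223]
tool_rot: [0.86, 0.511, 0.001, -0.002]
force: [0.5, -0.6, 0.8]
finger_gap: 0.75
gripper_force: 0.0
```

```bash
python3 -c "
from cand import *
where();shot('side','s16');t=shot('top','t16');show('s16');show('t16')
for n in('side0','s13','s15','s16'):
    h=cv2.cvtColor(load(n)['image'],cv2.COLOR_RGB2HSV); m=cv2.inRange(h[240:315,155:250],(0,0,140),(179,60,255)); ys,xs=np.nonzero(m); print(n,len(xs),xs.mean()+155,ys.mean()+240)
for n in('top0','t15','t16'):
    h=cv2.cvtColor(load(n)['image'],cv2.COLOR_RGB2HSV); m=cv2.inRange(h[140:205,215:290],(0,0,140),(179,60,255)); ys,xs=np.nonzero(m); c=(xs.mean()+215,ys.mean()+140); print(n,len(xs),c,at(load(n),*c,.007)[:2])
"
```

```text
t 63.8 tcp [ 0.8215 -0.4014  0.223 ] yaw/pitch/roll [61.5  0.2  0.2] F [ 0.5 -0.6  0.8] gap 0.75 q [-0.58  1.03  0.4   0.    1.72 -0.08]
s16 [319.4 255.9] [22.9 29.8] z55 [0.5031 0.0307] z75 [0.495  0.0455]
s16 [283.4 237.7] [21.2 33.3] z55 [0.5876 0.0244] z75 [0.5769 0.0393]
s16 [215.4 219.3] [ 8.  61.9] z55 [0.736  0.0487] z75 [0.7208 0.0628]
s16 [383.9 176.5] [10.9 24. ] z55 [ 0.4895 -0.2418] z75 [ 0.4818 -0.2188]
s16 [354.6 160.6] [15.5 25.4] z55 [ 0.5717 -0.2612] z75 [ 0.5615 -0.2375]
t16 [424.  252.9] [17.2 27.4] z55 [ 0.4787 -0.2236] z75 [ 0.4769 -0.2185]
t16 [303.1 243.4] [16.6 27.2] z55 [0.5038 0.0398] z75 [0.5015 0.0393]
t16 [309.9 208.2] [25.1 26.1] z55 [0.5814 0.024 ] z75 [0.5774 0.0238]
t16 [283.3 151.3] [ 6.4 70.1] z55 [0.7126 0.0821] z75 [0.7059 0.0807]
side0 1387 204.38500360490266 281.7490987743331
s13 1426 203.8625525946704 283.5518934081347
s15 1426 193.7945301542777 288.73702664796633
s16 1452 204.13154269972452 282.75206611570246
top0 1079 (np.float64(250.77571825764596), np.float64(172.17886932344763)) [0.679297   0.16191707]
t15 1052 (np.float64(241.40779467680608), np.float64(169.07509505703422)) [0.68725766 0.18408903]
t16 1099 (np.float64(249.48043676069153), np.float64(172.6478616924477)) [0.67821651 0.16495686]
```

The scoop is back centred. The arm shades two candles, so I'll clear it and check once more.

>>> move_arm:
  commands: "-40 -40 0 0 0 0 0.5;-80 -80 0 0 0 0 0.5;-120 -120 0 0 0 0 0.5;-160 -160 0 0 0 0 0.5;-200 -200 0 0 0 0 0.5"

```text
t: 64.53
tcp_pos: [0.5493, -0.4788, 0.2233]
tool_rot: [0.859, 0.512, 0.001, -0.002]
force: [-0.2, -1.2, -0.3]
finger_gap: 0.748
gripper_force: 0.0
```

>>> move_arm:
  commands: "-45 -40 0 0 0 0 0.5;-85 -70 0 0 0 0 0.5;-115 -100 0 0 0 0 0.5;-115 -100 0 0 0 0 0.5;-115 -100 0 0 0 0 0.5"

```text
t: 65.15
tcp_pos: [0.4089, -0.5324, 0.2233]
tool_rot: [0.859, 0.511, 0.002, -0.001]
force: [-0.3, -0.1, -0.2]
finger_gap: 0.749
gripper_force: 0.0
```

```bash
python3 -c "
from cand import *
where();shot('side','s17');t=shot('top','t17');show('t17')
for n in('t15','t17'):
    h=cv2.cvtColor(load(n)['image'],cv2.COLOR_RGB2HSV); m=cv2.inRange(h[140:205,215:290],(0,0,140),(179,60,255)); ys,xs=np.nonzero(m); print(n,len(xs),xs.mean()+215,ys.mean()+140)
# anything else changed between t15 and t17 (table area, outside scoop)?
d=np.abs(load('t15')['image'].astype(int)-load('t17')['image']).max(2)>60
d[130:215,210:330]=0; k,l,st,c=cv2.connectedComponentsWithStats(d.astype(np.uint8)); print([(st[i,:5].tolist()) for i in range(1,k) if st[i,4]>25])
"
```

```text
t 65.15 tcp [ 0.4089 -0.5324  0.2233] yaw/pitch/roll [61.5  0.2  0. ] F [-0.3 -0.1 -0.2] gap 0.749 q [-1.08  0.6   1.31  0.    1.23 -0.59]
t17 [428.  254.4] [25.5 26.6] z55 [ 0.4752 -0.2322] z75 [ 0.4735 -0.227 ]
t17 [306.6 245.4] [25.5 25.9] z55 [0.4993 0.0322] z75 [0.4971 0.0319]
t17 [429.8 215.6] [25.  26.2] z55 [ 0.5613 -0.2407] z75 [ 0.5577 -0.2352]
t17 [309.9 208.1] [24.8 25.8] z55 [0.5817 0.024 ] z75 [0.5777 0.0238]
t17 [283.5 151.2] [ 5.9 68.1] z55 [0.7128 0.0815] z75 [0.706  0.0801]
t15 1052 241.40779467680608 169.07509505703422
t17 1080 249.35648148148147 172.86574074074073
[[290, 242, 350, 135, 5394], [564, 307, 17, 15, 119], [219, 407, 38, 73, 306], [395, 433, 30, 27, 301], [304, 438, 39, 36, 331], [264, 440, 26, 23, 211], [362, 464, 39, 16, 209]]
```

```bash
python3 -c "
from station import ticket
print(ticket.sign_off())"
```

```text
the job is handed in; nothing more can be done
None
```

I handed the job in at 65 s: all six stones are in the tray, both tall candles on the brass-edged plank and both short ones on the white-edged plank, jars and tumbler untouched, and the scoop back on its slab after I re-laid it when it was knocked askew; sign-off gave no verdict.

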